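Stack the thread spools and tape rolls on their stands

ROBOT

A 6-joint arm with a two-finger parallel gripper is mounted at the origin on the work surface. World frame = base frame: x ahead of the robot, y to its left, z up, the work surface at z = 0. Lengths are in m, angles in rad, forces in N, time in s.
With the tool pointing down it reaches from about 0.35 to 0.975 m from the base axis. Payload 7.1 kg.
Tool frame: the origin (TCP) lies midway between the tips of the shut fingers; the grasp point (between the pads) lies 19 mm behind it (env.grasp_offset is the distance from the TCP to the grasp point, in m); x points along the fingers, y is the direction in which the jaws open and shut, and the axes are right-handed (so a half turn about x gives the same grasp; the last joint's range is limited). The gripper opens to 88 mm and grips with 3 to 60 N. Pads are 20 mm wide; open, the fingers measure 115 mm over their backs; the gripper's body (75 mm by 178 mm) begins 61 mm behind the grasp point.
Start: joints at [1.208, 0.423, 1.63, -0, 1.089, -0.019], TCP at [0.211, 0.588, 0.223] pointing down, gripper open.
Joint ranges: [-3, 3], [-0.9, 2.11], [0.09, 2.58], [-1.31, 4.45], [0.11, 2.69], [-2.54, 2.54]. Speed limits (rad/s): [2.39, 2.39, 3.01, 3.14, 3.14, 3.14].

INTERFACE

Orientations are given as a unit quaternion [w, x, y, z].
In Python, from cell import env, get_image, calibration, search_frame, cut_out, tip_of gives the robot as it stands.
- The arm moves only by the tool send_rows, never from a script. Its arguments are lists of equal length, an entry for each row: "offset": the shift along the tool's x, y, z scaled (see below), a list of three; "delta_rot": the turn, a rotation vector about the tool's x, y, z scaled (see below), a list of three; "gripper": the closure, from -1 (fully open) to 1 (shut), so that 0 is half open. A call has 1 to 8 rows; each row is the pose to reach, as a shift and turn from the pose measured when the call began, along the tool's axes at that moment; what a row does not reach only later rows make up. The controller multiplies each number of a shift by 0.12 m and each number of a turn by 0.5 rad. A row lasts 1/10 s, in which the tool goes at most 50 mm and 8.59 degrees, less where a joint would pass 70% of its speed; a pose out of reach is approached as far as the arm can. A call with a number of a shift or a turn outside -1 to 1 is refused whole. A call with a gripper value outside its range is refused whole. The fingers move at their own pace and stop on an object; the grip force is fixed at half the most. Time passes only in rows, so rows that repeat a pose let the fingers close. It gives the time, the measured TCP pose, the force and the opening at its end, in the units of the state.
- env.state(): the state, without advancing time (a new reading comes with each control period).
- get_image(name): name is "scene" or "side" or "wrist"; returns (picture, depth): 400x640x3 uint8, red, green, blue; 400x640 float32, m along the optical axis (not along the pixel's ray), 0 where there is no reading.
- calibration(name): a dict with "camera_matrix" (3x3 intrinsics, pixels), "rvec" (rotation vector, rad) and "tvec" (3), from world to camera coordinates, as OpenCV has them. Camera axes: x right, y down, z forward; pixel columns grow to the right and rows downward; lengths in m; the calibration is good to about 2 mm. A picture is of the moment at which its call begins: read the wrist's pose just before it. calibration takes no time and is no camera call; for the wrist camera it gives the pose at the moment of the call.
- env.close_job(): hands the job in, once; it reports no verdict.
Trained networks look in the newest picture that a camera, given by its name, has taken for a name from the list of things; names that differ only in an ending like _2 or _b are one class to them, and where a whole thing is asked for, a point or a joint stands for the part that bears it (a point fixed in the world has none). Each returns a list of dicts, best first, with "conf" (0 to 1); they miss things now and then, are a little off and sometimes report something else, mostly with a low value. They report only what shows in the picture. A call takes as long as a camera call. They do not tell look-alikes from the thing itself.
- search_frame(name, camera): "rect" ([centre column, centre row, width, height] in pixels, round what is visible of it).
- cut_out(name, camera): "pixels" (400x640 bool, what is visible of it) and "rect" ([centre column, centre row, width, height] in pixels, round what is visible of it).
- tip_of(name, camera): "centre" ([column, row] in pixels: a listed point, or the origin of a listed thing).
The state is a dict: "time": time; "qpos": joint angles; "qd": joint speeds; "effort": joint torques, N m; "tcp_pos": TCP position; "eef_rot": TCP orientation; "contact_force": force on the tool from outside, world axes, zero at the start; "wrist_torque": the same for the moment, N m; "opening": finger opening in m.
Only numpy, scipy, OpenCV 4.12 (cv2) and the standard library are available. Lean on these libraries where they do the work, as an engineer would, in place of code of your own. Each camera call takes 0.05 s, during which the arm holds its last target.

TASK

Put the sewing supplies away on their stands: stack the three wooden spools on the pin of the acrylic spool rack with the widest at the bottom, the middle one next and the narrowest on top, and stack the two tape rolls on the peg of the grey tape holder, the wide one under the narrow one. Each must lie flat on what is below it with the pin or peg through its hole, and be let go; leave the bowl, the tray and the hoop stand where they are.

Things in the scene. Friction and masses are not known exactly. Their poses are not given: they have to be found in the camera images.
- spool_wide_mid (a point): wooden thread spool wound with undyed thread, upright on its flat end, 66 mm across both flanges, 26 mm high, with a 16 mm hole along its axis; loose. This point is its centre, half-way up (13 mm above its underside); z is its axis. The widest of the three spools. Take it across the flanges; the two flanges are level with each other, so the side can be gripped anywhere
- spool_middle_mid (a point): wooden thread spool wound with undyed thread, upright on its flat end, 52 mm across both flanges, 28 mm high, with a 16 mm hole along its axis; loose. This point is its centre, half-way up (14 mm above its underside); z is its axis. The middle one of the three spools. Take it across the flanges; the two flanges are level with each other, so the side can be gripped anywhere
- spool_narrow_mid (a point): wooden thread spool wound with undyed thread, upright on its flat end, 38 mm across both flanges, 30 mm high, with a 16 mm hole along its axis; loose. This point is its centre, half-way up (15 mm above its underside); z is its axis. The narrowest of the three spools. Take it across the flanges; the two flanges are level with each other, so the side can be gripped anywhere
- roll_wide_mid (a point): solid roll of off-white paper tape on a cardboard core, lying flat, 64 mm across, 24 mm high, with a 26 mm hole along its axis; loose. This point is its centre, half-way up (12 mm above its underside); z is its axis. The wider of the two rolls
- roll_narrow_mid (a point): solid roll of off-white paper tape on a cardboard core, lying flat, 46 mm across, 24 mm high, with a 26 mm hole along its axis; loose. This point is its centre, half-way up (12 mm above its underside); z is its axis. The narrower of the two rolls
- spool_rack: spool rack, fixed: a square pale acrylic base plate, 96 mm by 96 mm by 8 mm, with one thin upright steel pin in its middle, 8 mm thick, its slightly tapered tip 74 mm above the table. Origin at the centre of the plate's underside, on the table and on the pin's axis; z up. Spools rest on the plate with the pin through their holes; with all three on, their undersides are 8, 34 and 62 mm above the table
- tape_holder: tape holder, fixed: a round grey silicone base, 92 mm across and 10 mm thick, with one thick upright grey peg in its middle, 16 mm thick, its tapered tip 48 mm above the table. Origin at the centre of the underside, on the table and on the peg's axis; z up. Rolls rest on the base with the peg through their holes; with both on, their undersides are 10 and 34 mm above the table
- bead_bowl: bystander: white ceramic bowl of closed bead vials, 132 mm across and 52 mm high, loose. Origin under its centre
- steel_tray: bystander: empty stainless steel tray, 110 mm (x) by 200 mm (y), 18 mm high, loose. Origin under its centre
- hoop_stand: bystander: plastic hoop stand, base 100 mm (x) by 120 mm (y), with an upright hoop and a small tilting lever, 220 mm high in all, loose. Origin under its centre
There are look-alikes about, which are no part of the job. Leave any blue, pink or turquoise look-alike of the spool_rack alone.

How it is judged:
At the end, for the whole second after the job is handed in: On the spool rack the widest, middle and narrowest spool lie from bottom to top, and on the tape holder the wide roll lies under the narrow one: each centre within 8 mm of the stand's axis and within 4 mm of its stacked height, tilted less than 0.12 rad, at rest and released (horizontal distance between each of spool_wide_mid, spool_middle_mid, spool_narrow_mid and spool_rack below 0.008 m and z of spool_wide_mid in the frame of spool_rack between 0.017 and 0.025 m and angle between each of spool_wide_mid, spool_middle_mid, spool_narrow_mid, roll_wide_mid, roll_narrow_mid's own z axis and vertical below 0.12 rad and linear speed of each of spool_wide, spool_middle, spool_narrow, roll_wide, roll_narrow below 0.02 m/s and z of spool_middle_mid in the frame of spool_rack between 0.044 and 0.052 m and z of spool_narrow_mid in the frame of spool_rack between 0.073 and 0.081 m and horizontal distance between each of roll_wide_mid, roll_narrow_mid and tape_holder below 0.008 m and z of roll_wide_mid in the frame of tape_holder between 0.018 and 0.026 m and z of roll_narrow_mid in the frame of tape_holder between 0.042 and 0.05 m); the robot touches nothing.
It fails at once if the bowl, the tray or the hoop stand is shifted by more than 20 mm (distance of any of bead_bowl, steel_tray, hoop_stand from where it was at the start of the episode above 0.02 m).
It also fails if it takes over 120 s, if anything falls off the work surface, if the arm or the gripper's body presses on something with over 40 N, if the wrist force passes 120 N, or if a joint passes its speed limit or range.

## Working session

There is one attempt and no reset: what is moved stays moved. The work goes in short steps, Python scripts to look and compute and a tool call to move; the robot and the scene stay as the last step left them, time stands still between calls to the robot, and variables do not carry over. Pictures are saved under pics/ and viewed, and the job is handed in when it is done.

Besides the shell and the picture viewer there is one more tool, called after ">>>" as name(argument=value, ...), one argument or row to a line, values as JSON. send_rows: Moves the arm, as the interface text tells. Shifts and turns lie within -1 to 1; 1 stands for 0.12 m of shift or 0.5 rad of turn. Its arguments: {"type":"object","properties":{"offset":{"type":"array"},"delta_rot":{"type":"array"},"gripper":{"type":"array"}},"required":["offset","delta_rot","gripper"]}

```bash
ls; mkdir -p pics
python3 - <<'E'
from cell import env,get_image,calibration
import cv2,numpy as np
print(env.state())
for n in ["scene","side","wrist"]:
    p,d=get_image(n); cv2.imwrite(f"pics/{n}0.png",p[:,:,::-1]); np.savez(f"/tmp/{n}0.npz",p=p,d=d)
    print(n,calibration(n))
E
```

```text
pics
{'time': 0.0, 'qpos': array([ 1.20798782e+00,  4.23816569e-01,  1.63069344e+00, -6.65410009e-06,
        1.08860299e+00, -1.89706671e-02]), 'qd': array([-3.64414752e-05,  4.91569412e-04,  2.18057461e-04, -8.49206657e-04,
        1.51439906e-03, -5.17184909e-04]), 'effort': array([-7.79828533e-04, -5.44626546e+01, -2.73666447e+01,  6.42977818e-02,
        2.27958133e-02, -1.48597037e-04]), 'tcp_pos': array([0.21045054, 0.58790759, 0.22191551]), 'eef_rot': array([ 0.69658287,  0.12043782,  0.69678275, -0.12149413]), 'contact_force': array([ 0.23845962, -0.02456814, -0.39569185]), 'wrist_torque': array([-0.04238321,  0.00944688,  0.01536469]), 'opening': 0.08795795716517603}
scene {'camera_matrix': array([[453.20067979,   0.        , 325.14111637],
       [  0.        , 453.20067979, 207.21247054],
       [  0.        ,   0.        ,   1.        ]]), 'rvec': array([ 1.70594462,  1.81431971, -0.75135319]), 'tvec': array([-1.22485124e-03, -3.57816352e-01,  1.69762902e+00])}
side {'camera_matrix': array([[403.94109824,   0.        , 318.22851357],
       [  0.        , 403.94109824, 202.61669252],
       [  0.        ,   0.        ,   1.        ]]), 'rvec': array([ 2.08287652, -0.37875121,  0.22047428]), 'tvec': array([-0.48378043,  0.17045729,  0.96460369])}
wrist {'camera_matrix': array([[311.90311505,   0.        , 323.78958363],
       [  0.        , 311.90311505, 198.39816558],
       [  0.        ,   0.        ,   1.        ]]), 'rvec': array([-2.39693843, -1.69019223, -0.20697473]), 'tvec': array([-0.62403025, -0.03031585,  0.38945431])}
```

View pics/scene0.png

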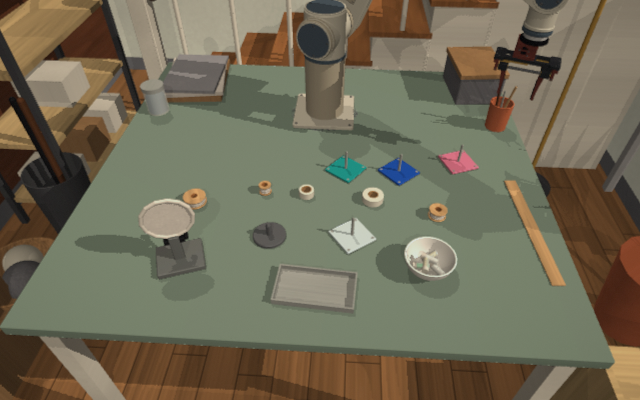

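View pics/side0.png

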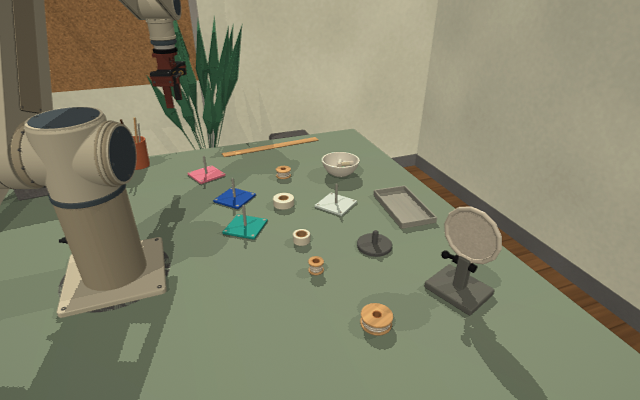

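View pics/wrist0.png

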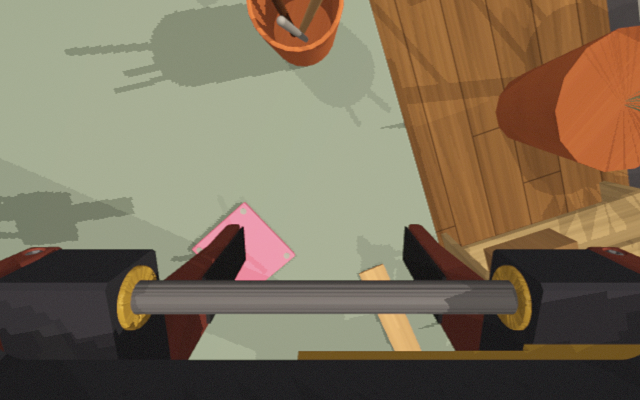

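The scene picture shows these parts:
- **Spools:** at (195,199), (265,188) and (438,212).
- **Rolls:** at (373,197) and (307,192).
- **Racks:** a pale one at (352,235), with look-alikes in turquoise (346,168), blue (399,171) and pink (459,161).
- **Tape holder:** at (269,235).
- **Bystanders:** the hoop stand at (180,245), the tray at (315,288) and the bowl at (430,258).

Next I'll run the networks and turn their results into positions.

```bash
cat > h.py <<'E'
import numpy as np,cv2
from cell import *
def cam(n):
    c=calibration(n);R,_=cv2.Rodrigues(np.array(c["rvec"],float));return np.array(c["camera_matrix"]),R,np.array(c["tvec"],float)
def ray_z(c,uv,z):
    K,R,t=c;d=R.T@np.linalg.solve(K,[uv[0],uv[1],1]);o=-R.T@t
    return o+d*(z-o[2])/d[2]
def deproj(c,depth,mask=None):
    K,R,t=c
    v,u=np.nonzero((depth>0) if mask is None else (mask&(depth>0)))
    z=depth[v,u];P=np.stack([(u-K[0,2])/K[0,0]*z,(v-K[1,2])/K[1,1]*z,z],1)
    return (P-t)@R
def proj(c,X):
    K,R,t=c;p=K@(R@np.asarray(X,float)+t);return p[:2]/p[2]
E
python3 - <<'E'
from h import *
H=dict(spool_wide_mid=.013,spool_middle_mid=.014,spool_narrow_mid=.015,roll_wide_mid=.012,roll_narrow_mid=.012,spool_rack=0,tape_holder=0,bead_bowl=0,steel_tray=0,hoop_stand=0)
for n in ["scene","side"]:
    c=cam(n)
    get_image(n)
    for k,z in H.items():
        for r in tip_of(k,n)[:4]:
            print(n,k,round(r["conf"],2),np.round(r["centre"],1),np.round(ray_z(c,r["centre"],z),4))
print(env.state()["time"])
E
```

```text
scene spool_wide_mid 0.72 [194.1 195.6] [ 0.498 -0.36   0.013]
scene spool_middle_mid 0.71 [438.  212.7] [0.5236 0.3568 0.014 ]
scene spool_middle_mid 0.61 [268.5 190.5] [ 0.4622 -0.1426  0.014 ]
scene spool_narrow_mid 0.44 [267.6 187.2] [ 0.4488 -0.1472  0.015 ]
scene spool_narrow_mid 0.43 [425.7 267.6] [0.7262 0.3016 0.015 ]
scene roll_narrow_mid 0.65 [307.6 189.7] [ 0.4487 -0.0257  0.012 ]
scene roll_narrow_mid 0.38 [182.1 258.8] [ 0.7355 -0.3283  0.012 ]
scene spool_rack 0.93 [398.8 171. ] [0.3276 0.2574 0.    ]
scene spool_rack 0.89 [345.4 171.9] [0.3435 0.0863 0.    ]
scene spool_rack 0.88 [457.6 160.7] [0.2617 0.4543 0.    ]
scene spool_rack 0.64 [354.6 235.5] [0.6144 0.1191 0.    ]
scene tape_holder 0.65 [268.3 230.8] [ 0.6125 -0.122   0.    ]
scene bead_bowl 0.62 [428.  266.8] [0.7113 0.3114 0.    ]
scene steel_tray 0.76 [314.2 286.6] [0.7923 0.0203 0.    ]
scene hoop_stand 0.81 [181.4 259.6] [ 0.7289 -0.3347  0.    ]
side spool_wide_mid 0.83 [376.5 320.9] [ 0.5083 -0.3597  0.013 ]
side spool_middle_mid 0.61 [283.9 171.7] [0.5253 0.3584 0.014 ]
side spool_narrow_mid 0.53 [313.7 264.5] [ 0.449  -0.1494  0.015 ]
side spool_narrow_mid 0.5 [377.7 245.7] [ 0.6293 -0.1365  0.015 ]
side roll_wide_mid 0.71 [283.6 200.9] [0.4682 0.1703 0.012 ]
side roll_narrow_mid 0.71 [299.2 236.6] [ 0.4539 -0.024   0.012 ]
side spool_rack 0.89 [234.3 199.5] [0.331 0.252 0.   ]
side spool_rack 0.86 [334.3 201.9] [0.6198 0.1292 0.    ]
side spool_rack 0.74 [242.5 224.2] [0.3269 0.1055 0.    ]
side spool_rack 0.69 [209.7 174.9] [0.2823 0.4514 0.    ]
side tape_holder 0.83 [375.1 243.8] [ 0.6373 -0.1093  0.    ]
side bead_bowl 0.7 [338.3 170.2] [0.7191 0.3296 0.    ]
side steel_tray 0.8 [403.5 209.1] [0.7998 0.0169 0.    ]
side hoop_stand 0.55 [455.1 291.3] [ 0.7238 -0.3335  0.    ]
1.25
```

```bash
cat >> h.py <<'E'
from scipy.spatial.transform import Rotation as Ro
def Rtool(s=None):
    s=s or env.state();q=s["eef_rot"];return Ro.from_quat([q[1],q[2],q[3],q[0]])
RT=Ro.from_matrix(np.array([[0,0,-1],[0,1,0],[-1,0,0]]).T)  # placeholder, cols x=(0,0,-1),y=(0,1,0),z=(1,0,0)
def goal(p,yaw=0.0,flip=False):
    """print scaled offset/rot to reach TCP p with the tool down, jaws along world y turned by yaw"""
    s=env.state();R=Rtool(s)
    x=np.array([0,0,-1.]);y=np.array([-np.sin(yaw),np.cos(yaw),0]);y=-y if flip else y
    G=Ro.from_matrix(np.stack([x,y,np.cross(x,y)],1))
    off=R.inv().apply(np.asarray(p)-s["tcp_pos"])/0.12
    rv=(R.inv()*G).as_rotvec()/0.5
    print("t",round(s["time"],2),"tcp",np.round(s["tcp_pos"],4),"off",np.round(off,3),"rot",np.round(rv,3),"open",round(s["opening"],4))
    return off,rv
E
python3 - <<'E'
from h import *
s=env.state();R=Rtool();print(np.round(R.as_matrix(),3))
K,Rc,t=cam("wrist");o=-Rc.T@t
print("cam in tool",R.inv().apply(o-s["tcp_pos"]),"\n",R.as_matrix().T@Rc.T)
goal([.5236,.357,.2]);goal([.5236,.357,.2],0,True)
# depth clusters
from scipy import ndimage
for n in ["scene","side"]:
    d=np.load(f"/tmp/{n}0.npz")["d"];c=cam(n);P=deproj(c,d)
    for nm,x,y,r in [("wide",.503,-.36,.045),("mid",.5245,.3576,.04),("nar",.449,-.148,.03),("rw",.468,.17,.045),("rn",.452,-.025,.035),("rack",.617,.125,.07),("holder",.628,-.113,.06),("table",.6,0,.04)]:
        m=np.hypot(P[:,0]-x,P[:,1]-y)<r;Q=P[m];h=Q[:,2]
        top=np.percentile(h,97);T=Q[h>top-.006] if nm not in("rack","holder") else Q[h>.025]
        print(n,nm,len(Q),"z pct",np.round(np.percentile(h,[2,50,90,97]),4),"top mid",np.round((T[:,:2].min(0)+T[:,:2].max(0))/2,4),"mean",np.round(T.mean(0),4),"ext",np.round(np.ptp(T[:,:2],axis=0),3))
E
```

```text
Traceback (most recent call last):
  File "h.py", line 18, in <module>
    RT=Ro.from_matrix(np.array([[0,0,-1],[0,1,0],[-1,0,0]]).T)  # placeholder, cols x=(0,0,-1),y=(0,1,0),z=(1,0,0)
  File "scipy/spatial/transform/_rotation.pyx", line 1143, in scipy.spatial.transform._rotation.Rotation.from_matrix
ValueError: Non-positive determinant (left-handed or null coordinate frame) in rotation matrix 0: [[ 0.  0. -1.]
 [ 0.  1.  0.]
 [-1.  0.  0.]].
```

```bash
sed -i '/^RT=/d' h.py
python3 - <<'E'
from h import *
s=env.state();R=Rtool();print(np.round(R.as_matrix(),3))
K,Rc,t=cam("wrist");o=-Rc.T@t
print("cam in tool",R.inv().apply(o-s["tcp_pos"]),"\n",np.round(R.as_matrix().T@Rc.T,3))
goal([.5236,.357,.2]);goal([.5236,.357,.2],0,True)
for n in ["scene","side"]:
    d=np.load(f"/tmp/{n}0.npz")["d"];c=cam(n);P=deproj(c,d)
    for nm,x,y,r in [("wide",.503,-.36,.045),("mid",.5245,.3576,.04),("nar",.449,-.148,.03),("rw",.468,.17,.045),("rn",.452,-.025,.035),("rack",.617,.125,.07),("holder",.628,-.113,.06),("table",.6,0,.04)]:
        m=np.hypot(P[:,0]-x,P[:,1]-y)<r;Q=P[m];h=Q[:,2]
        top=np.percentile(h,97);T=Q[h>top-.006] if nm not in("rack","holder") else Q[h>.025]
        print(n,nm,len(Q),"z pct",np.round(np.percentile(h,[2,50,90,97]),4),"top mid",np.round((T[:,:2].min(0)+T[:,:2].max(0))/2,4),"mean",np.round(T.mean(0),4),"ext",np.round(np.ptp(T[:,:2],axis=0),3))
E
```

```text
[[ 0.     0.337  0.941]
 [ 0.     0.941 -0.337]
 [-1.     0.     0.   ]]
cam in tool [-0.16218225 -0.00029917 -0.06600713] 
 [[ 0.    -0.243  0.97 ]
 [ 1.     0.001  0.   ]
 [-0.001  0.97   0.243]]
t 1.25 tcp [0.2106 0.5884 0.2227] off [ 0.189 -0.937  3.105] rot [-0.688  0.    -0.   ] open 0.0876
t 1.25 tcp [0.2106 0.5884 0.2227] off [ 0.189 -0.937  3.105] rot [ 5.596 -0.    -0.   ] open 0.0876
scene wide 447 z pct [-0.0035  0.0233  0.0269  0.0281] top mid [ 0.5125 -0.3532] mean [ 0.513  -0.3542  0.0253] ext [0.065 0.065]
scene mid 489 z pct [-0.0043  0.0052  0.0275  0.0287] top mid [0.5219 0.3562] mean [0.5238 0.3556 0.0264] ext [0.055 0.049]
scene nar 261 z pct [-0.0039  0.0074  0.0298  0.031 ] top mid [ 0.4559 -0.1543] mean [ 0.4544 -0.1544  0.0289] ext [0.04  0.034]
scene rw 540 z pct [-0.0045  0.0122  0.0237  0.0251] top mid [0.4693 0.1706] mean [0.4698 0.1704 0.0225] ext [0.064 0.06 ]
scene rn 302 z pct [-0.0039  0.0105  0.0237  0.0255] top mid [ 0.4622 -0.0289] mean [ 0.4611 -0.0285  0.0229] ext [0.044 0.043]
scene rack 2306 z pct [-7.581e-01 -7.000e-04  8.400e-03  1.040e-02] 
[... 671 characters left out ...]
 -0.1551] mean [ 0.4523 -0.1562  0.03  ] ext [0.036 0.038]
side rw 434 z pct [-0.0011  0.0151  0.0253  0.0263] top mid [0.467  0.1689] mean [0.4668 0.1673 0.0244] ext [0.062 0.061]
side rn 388 z pct [-0.0012  0.0111  0.0249  0.0263] top mid [ 0.4571 -0.0285] mean [ 0.4575 -0.0303  0.024 ] ext [0.043 0.046]
side rack 829 z pct [-0.001   0.0081  0.0109  0.0459] top mid [0.6159 0.1103] mean [0.6162 0.1104 0.0494] ext [0.008 0.013]
side holder 1003 z pct [-0.0009  0.0096  0.0128  0.0377] top mid [ 0.6296 -0.1169] mean [ 0.6285 -0.1195  0.0391] ext [0.015 0.016]
side table 342 z pct [-0.0018  0.001   0.0025  0.0032] top mid [0.5998 0.0012] mean [ 5.998e-01 -3.000e-04  9.000e-04] ext [0.079 0.076]
```

>>> send_rows(
  offset=[
    [0.19,-0.94,1],
    [0.19,-0.94,1],
    [0.19,-0.94,1],
    [0.19,-0.94,1],
    [0.19,-0.94,1],
  ],
  delta_rot=[
    [-0.688,0,0],
    [-0.688,0,0],
    [-0.688,0,0],
    [-0.688,0,0],
    [-0.688,0,0],
  ],
  gripper=[-1,-1,-1,-1,-1],
)

```text
time: 1.75
tcp_pos: [0.2863, 0.4401, 0.1998]
eef_rot: [0.707, 0.001, 0.707, -0.001]
contact_force: [0.2, 0.8, 0.9]
opening: 0.0876
```

```bash
python3 -c "
from h import *
goal([.522,.355,.2])"
```

```text
t 1.75 tcp [0.2863 0.4401 0.1998] off [-0.002 -0.703  1.966] rot [-0.007 -0.001  0.001] open 0.0876
```

>>> send_rows(
  offset=[
    [0,-0.35,1],
    [0,-0.35,1],
    [0,-0.35,1],
  ],
  delta_rot=[
    [0,0,0],
    [0,0,0],
    [0,0,0],
  ],
  gripper=[-1,-1,-1],
)

```text
time: 2.05
tcp_pos: [0.409, 0.399, 0.2005]
eef_rot: [0.708, 0.002, 0.706, -0.001]
contact_force: [-0.6, 1.0, -0.4]
opening: 0.0878
```

>>> send_rows(
  offset=[
    [0,-0.35,0.966],
    [0,-0.35,0.966],
    [0,-0.35,0.966],
    [0,-0.35,0.966],
  ],
  delta_rot=[
    [0,0,0],
    [0,0,0],
    [0,0,0],
    [0,0,0],
  ],
  gripper=[-1,-1,-1,-1],
)

```text
time: 2.45
tcp_pos: [0.5282, 0.3572, 0.201]
eef_rot: [0.709, 0.004, 0.706, -0.002]
contact_force: [-1.0, -0.6, -0.0]
opening: 0.0878
```

```bash
cat >> h.py <<'E'
def wpic(tag):
    s=env.state();c=cam("wrist");p,d=get_image("wrist")
    cv2.imwrite(f"pics/{tag}.png",p[:,:,::-1]);np.savez(f"/tmp/{tag}.npz",p=p,d=d)
    return c,p,d,deproj(c,d)
def disc(P,x,y,r,zlo,zhi,show=True):
    """circle-fit centre of points in a height band near x,y"""
    Q=P[(np.hypot(P[:,0]-x,P[:,1]-y)<r)&(P[:,2]>zlo)&(P[:,2]<zhi)]
    if len(Q)<20: print("few",len(Q));return None
    (cx,cy),rr=cv2.minEnclosingCircle(Q[:,:2].astype(np.float32))
    print("n",len(Q),"enc",np.round([cx,cy,rr],4),"mid",np.round((Q[:,:2].min(0)+Q[:,:2].max(0))/2,4),"mean",np.round(Q.mean(0),4),"ext",np.round(np.ptp(Q,axis=0),4))
    return Q
E
python3 -c "
from h import *
c,p,d,P=wpic('w_mid')
goal([.522,.355,.2])
disc(P,.522,.355,.045,.018,.04);disc(P,.522,.355,.02,-.01,.018)"
```

```text
t 2.5 tcp [0.5261 0.3575 0.2007] off [ 0.006 -0.021 -0.034] rot [-0.012  0.005 -0.005] open 0.0877
n 1585 enc [0.5207 0.3564 0.0261] mid [0.5202 0.3566] mean [0.5198 0.3564 0.028 ] ext [0.0508 0.0504 0.0126]
n 136 enc [0.5223 0.3561 0.0077] mid [0.5228 0.3561] mean [0.5237 0.3563 0.0029] ext [0.0115 0.0152 0.0191]
```

View pics/w_mid.png

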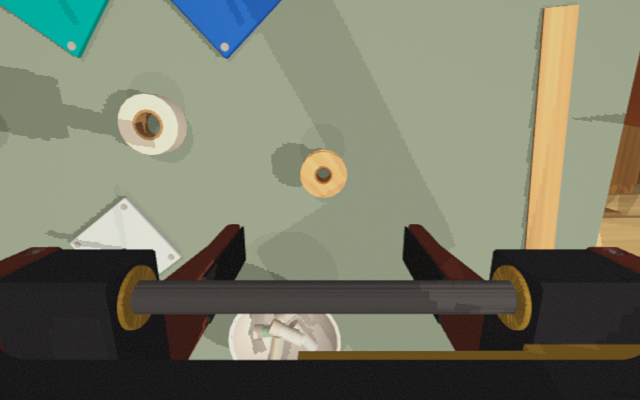

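The wrist picture shows the middle spool at (323,174) and the wide roll at (151,124). The white rack is at (125,240), with a corner of the blue rack at (225,47) and of the turquoise at (80,50). The pale rack is therefore the one at about (0.617, 0.111). I'll measure it and the holder on the way to the wide spool.

>>> send_rows(
  offset=[
    [0,-1,0.38],
    [0,-1,0.38],
    [0,-1,0.38],
  ],
  delta_rot=[
    [-0.012,0.005,-0.005],
    [-0.012,0.005,-0.005],
    [-0.012,0.005,-0.005],
  ],
  gripper=[-1,-1,-1],
)

```text
time: 2.8
tcp_pos: [0.5706, 0.2367, 0.2006]
eef_rot: [0.707, -0.0, 0.707, 0.0]
contact_force: [0.8, 0.8, 1.1]
opening: 0.0874
```

>>> send_rows(
  offset=[
    [0,-1,0.38],
    [0,-1,0.38],
    [0,-1,0.38],
    [0,-1,0.38],
    [0,-1,0.38],
  ],
  delta_rot=[
    [0,0,0],
    [0,0,0],
    [0,0,0],
    [0,0,0],
    [0,0,0],
  ],
  gripper=[-1,-1,-1,-1,-1],
)

```text
time: 3.3
tcp_pos: [0.6158, 0.1181, 0.2007]
eef_rot: [0.707, 0.0, 0.707, 0.0]
contact_force: [-0.0, -0.4, 0.1]
opening: 0.0879
```

```bash
python3 -c "
from h import *
c,p,d,P=wpic('w_rack')
goal([.617,.111,.2])
disc(P,.617,.111,.03,.03,.09);disc(P,.617,.111,.1,.004,.014)
goal([.632,-.116,.2])"
```

```text
t 3.35 tcp [0.6157 0.1187 0.2007] off [ 0.006 -0.064  0.011] rot [ 0.003 -0.001 -0.001] open 0.0878
n 112 enc [0.6158 0.1123 0.004 ] mid [0.6156 0.1124] mean [0.614  0.1125 0.0604] ext [0.0076 0.0077 0.0448]
n 6599 enc [0.6159 0.1121 0.0663] mid [0.6155 0.112 ] mean [0.6138 0.1123 0.0081] ext [0.13   0.1313 0.0087]
t 3.35 tcp [0.6157 0.1187 0.2007] off [ 0.005 -1.956  0.133] rot [ 0.003 -0.001 -0.001] open 0.0878
```

View pics/w_rack.png

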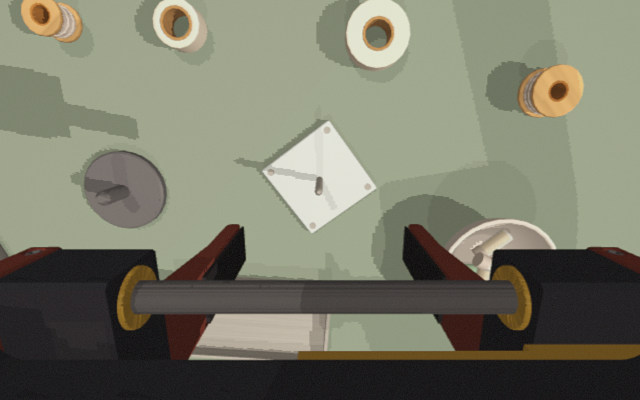

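The white rack's plate is at (319,177) with its pin at (319,186), and both put the axis at (0.6157, 0.1122). Next is the holder.

>>> send_rows(
  offset=[
    [0,-1,0.06],
    [0,-1,0.06],
    [0,-1,0.06],
  ],
  delta_rot=[
    [0,0,0],
    [0,0,0],
    [0,0,0],
  ],
  gripper=[-1,-1,-1],
)

```text
time: 3.65
tcp_pos: [0.6228, -0.0021, 0.2007]
eef_rot: [0.707, -0.001, 0.707, 0.001]
contact_force: [0.0, 0.2, -1.1]
opening: 0.088
```

>>> send_rows(
  offset=[
    [0,-1,0.06],
    [0,-1,0.06],
    [0,-1,0.06],
    [0,-1,0.06],
    [0,-1,0.06],
  ],
  delta_rot=[
    [0,0,0],
    [0,0,0],
    [0,0,0],
    [0,0,0],
    [0,0,0],
  ],
  gripper=[-1,-1,-1,-1,-1],
)

```text
time: 4.15
tcp_pos: [0.6302, -0.1203, 0.2006]
eef_rot: [0.707, -0.001, 0.707, 0.001]
contact_force: [-0.1, 0.1, 0.4]
opening: 0.0877
```

```bash
python3 -c "
from h import *
c,p,d,P=wpic('w_hold')
disc(P,.63,-.117,.03,.025,.06);disc(P,.63,-.117,.06,.006,.014)
goal([.5115,-.354,.2])"
```

```text
n 212 enc [ 0.6292 -0.1157  0.008 ] mid [ 0.6292 -0.1159] mean [ 0.6277 -0.1158  0.0437] ext [0.0156 0.0152 0.0234]
n 4634 enc [ 0.6295 -0.1157  0.0462] mid [ 0.6294 -0.1155] mean [ 0.6276 -0.1157  0.01  ] ext [0.0904 0.0904 0.0073]
t 4.2 tcp [ 0.6302 -0.1199  0.2006] off [ 0.005 -1.947 -0.996] rot [ 0.007 -0.002 -0.001] open 0.0875
```

>>> send_rows(
  offset=[
    [0,-0.97,-0.9],
    [0,-0.97,-0.9],
    [0,-0.97,-0.9],
    [0,-0.97,-0.9],
  ],
  delta_rot=[
    [0,0,0],
    [0,0,0],
    [0,0,0],
    [0,0,0],
  ],
  gripper=[-1,-1,-1,-1],
)

```text
time: 4.6
tcp_pos: [0.5198, -0.2371, 0.2006]
eef_rot: [0.706, -0.001, 0.708, 0.001]
contact_force: [0.3, 0.3, -0.1]
opening: 0.088
```

>>> send_rows(
  offset=[
    [0,-0.97,-0.1],
    [0,-0.97,-0.1],
    [0,-0.97,-0.1],
    [0,-0.97,-0.1],
    [0,-0.97,-0.1],
  ],
  delta_rot=[
    [0,0,0],
    [0,0,0],
    [0,0,0],
    [0,0,0],
    [0,0,0],
  ],
  gripper=[-1,-1,-1,-1,-1],
)

```text
time: 5.1
tcp_pos: [0.5086, -0.3517, 0.2002]
eef_rot: [0.706, -0.0, 0.708, 0.002]
contact_force: [1.2, -0.4, -0.3]
opening: 0.0878
```

```bash
python3 -c "
from h import *
c,p,d,P=wpic('w_wide')
disc(P,.511,-.354,.05,.018,.06);disc(P,.511,-.354,.02,-.01,.017)
goal([.510,-.354,.03])"
```

```text
n 2558 enc [ 0.5091 -0.3543  0.033 ] mid [ 0.5091 -0.3541] mean [ 0.5082 -0.3544  0.026 ] ext [0.064  0.0652 0.0102]
n 134 enc [ 0.5108 -0.3542  0.0077] mid [ 0.5119 -0.3542] mean [ 0.5125 -0.3543  0.0032] ext [0.0106 0.0152 0.0181]
t 5.15 tcp [ 0.5086 -0.3514  0.2002] off [ 1.419 -0.025  0.016] rot [ 0.008 -0.006 -0.004] open 0.0879
```

View pics/w_wide.png

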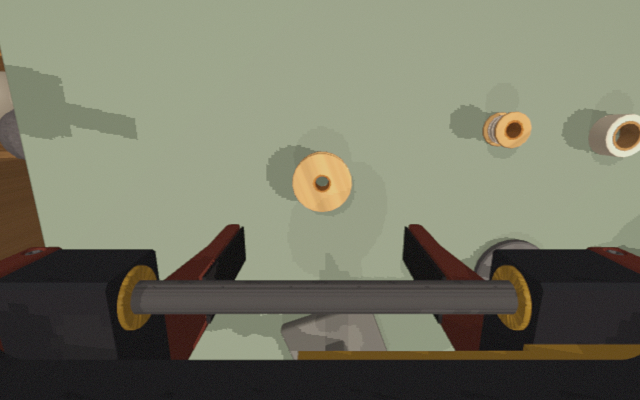

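The wide spool is at (322,182), clear of everything. I'll descend onto it.

>>> send_rows(
  offset=[
    [0.95,-0.022,0.004],
    [0.95,-0.022,0.004],
    [0.95,-0.022,0.004],
    [0.95,-0.022,0.004],
  ],
  delta_rot=[
    [0.008,-0.006,-0.004],
    [0.008,-0.006,-0.004],
    [0.008,-0.006,-0.004],
    [0.008,-0.006,-0.004],
  ],
  gripper=[-1,-1,-1,-1],
)

```text
time: 5.55
tcp_pos: [0.5078, -0.3514, 0.0843]
eef_rot: [0.706, 0.0, 0.709, 0.002]
contact_force: [-0.0, -0.2, 0.7]
opening: 0.0882
```

```bash
python3 -c "
from h import *
goal([.509,-.354,.006])"
```

```text
t 5.55 tcp [ 0.5078 -0.3514  0.0843] off [ 0.652 -0.024  0.012] rot [ 0.004 -0.009 -0.006] open 0.0882
```

>>> send_rows(
  offset=[
    [0.65,-0.03,0.015],
    [0.65,-0.03,0.015],
    [0.65,-0.03,0.015],
    [0.65,-0.03,0.015],
    [0.65,-0.03,0.015],
  ],
  delta_rot=[
    [0,-0.01,-0.006],
    [0,-0.01,-0.006],
    [0,-0.01,-0.006],
    [0,-0.01,-0.006],
    [0,-0.01,-0.006],
  ],
  gripper=[-1,-1,-1,-1,-1],
)

```text
time: 6.05
tcp_pos: [0.5112, -0.3558, 0.0093]
eef_rot: [0.709, -0.002, 0.706, -0.0]
contact_force: [0.1, -0.1, -1.0]
opening: 0.0878
```

```bash
python3 -c "
from h import *
goal([.509,-.354,.006])"
```

```text
t 6.05 tcp [ 0.5112 -0.3558  0.0093] off [ 0.027  0.015 -0.019] rot [0.004 0.008 0.005] open 0.0878
```

>>> send_rows(
  offset=[
    [0.035,0.01,-0.018],
    [0.035,0.01,-0.018],
    [0.035,0.01,-0.018],
    [0.035,0.01,-0.018],
    [0.035,0.01,-0.018],
    [0.035,0.01,-0.018],
    [0.035,0.01,-0.018],
    [0.035,0.01,-0.018],
  ],
  delta_rot=[
    [0,0.006,0.004],
    [0,0.006,0.004],
    [0,0.006,0.004],
    [0,0.006,0.004],
    [0,0.006,0.004],
    [0,0.006,0.004],
    [0,0.006,0.004],
    [0,0.006,0.004],
  ],
  gripper=[-1,-1,1,1,1,1,1,1],
)

```text
time: 6.85
tcp_pos: [0.5091, -0.3546, 0.0051]
eef_rot: [0.708, -0.001, 0.707, 0.001]
contact_force: [-1.2, 1.7, 3.9]
opening: 0.0664
```

>>> send_rows(
  offset=[
    [0,0,0],
    [-0.3,0,0],
    [-1,0,0],
    [-1,0,0],
    [-1,0,0],
    [-1,0,0],
  ],
  delta_rot=[
    [0,0,0],
    [0,0,0],
    [0,0,0],
    [0,0,0],
    [0,0,0],
    [0,0,0],
  ],
  gripper=[1,1,1,1,1,1],
)

```text
time: 7.45
tcp_pos: [0.5091, -0.3546, 0.1254]
eef_rot: [0.708, -0.001, 0.706, 0.0]
contact_force: [-0.5, 0.4, -0.9]
opening: 0.0665
```

```bash
python3 -c "
from h import *
goal([.6157,.1122,.13])
c,p,d,P=wpic('w_wide2')"
```

```text
t 7.45 tcp [ 0.5091 -0.3546  0.1254] off [-0.041  3.888  0.897] rot [0.004 0.004 0.002] open 0.0665
```

View pics/w_wide2.png

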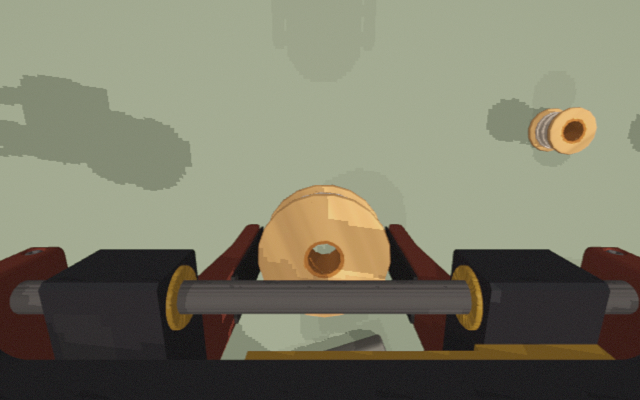

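The spool is held level, with its hole at (324,259). I'll carry it to the rack.

```bash
cat >> h.py <<'E'
def inhand(tag,top,r,rh=.008):
    """centre of held ring's hole relative to TCP (world xy), from wrist depth; top = height of its top over TCP"""
    s=env.state();d=np.load(f"/tmp/{tag}.npz")["d"];c=cam("wrist");t=s["tcp_pos"]
    u,v=np.meshgrid(np.arange(640),np.arange(400));K,R,tt=c
    o=-R.T@tt;D=np.stack([(u-K[0,2])/K[0,0],(v-K[1,2])/K[1,1],np.ones_like(u)],-1)@R
    X=o+D*d[...,None]
    near=(np.abs(X[...,2]-t[2]-top)<.006)&(d>0)&(np.hypot(X[...,0]-t[0],X[...,1]-t[1])<r+.01)
    Q=X[near];print("n",len(Q),"z top rel",round(Q[:,2].mean()-t[2],4) if len(Q) else None)
    Z=t[2]+top;Y=o+D*((Z-o[2])/D[...,2])[...,None]
    cav=((~near)&(np.hypot(Y[...,0]-t[0],Y[...,1]-t[1])<.8*r)).astype(np.uint8)
    n,l,st,ce=cv2.connectedComponentsWithStats(cav)
    for i in range(1,n):
        if st[i,4]>60: 
            m=l==i;q=Y[m][:,:2];e=q.max(0)-q.min(0)
            print("hole px",np.round(ce[i],1),"n",st[i,4],"rel TCP mid",np.round((q.max(0)+q.min(0))/2-t[:2],4),"ext",np.round(e,4))
    q=Q[:,:2];print("outer rel mid",np.round((q.max(0)+q.min(0))/2-t[:2],4),np.round(np.ptp(q,axis=0),4))
E
python3 -c "
from h import *
inhand('w_wide2',.021,.033)"
```

```text
n 9776 z top rel 0.0209
hole px [323.4 256.1] n 579 rel TCP mid [-0.0013 -0.0004] ext [0.0132 0.0142]
hole px [324.3 290.7] n 1873 rel TCP mid [0.0186 0.0001] ext [0.0147 0.0474]
outer rel mid [-0.0001 -0.0001] [0.0652 0.083 ]
```

>>> send_rows(
  offset=[
    [-0.04,0.98,0.224],
    [-0.04,0.98,0.224],
    [-0.04,0.98,0.224],
  ],
  delta_rot=[
    [0.004,0.004,0.002],
    [0.004,0.004,0.002],
    [0.004,0.004,0.002],
  ],
  gripper=[1,1,1],
)

```text
time: 7.8
tcp_pos: [0.5336, -0.2327, 0.1265]
eef_rot: [0.705, 0.001, 0.709, 0.002]
contact_force: [-0.1, -0.5, -1.3]
opening: 0.0662
```

>>> send_rows(
  offset=[
    [0,0.98,0.224],
    [0,0.98,0.224],
    [0,0.98,0.224],
  ],
  delta_rot=[
    [0,0,0],
    [0,0,0],
    [0,0,0],
  ],
  gripper=[1,1,1],
)

```text
time: 8.1
tcp_pos: [0.559, -0.1115, 0.1243]
eef_rot: [0.703, 0.001, 0.711, 0.003]
contact_force: [-1.0, -0.0, -0.3]
opening: 0.0666
```

>>> send_rows(
  offset=[
    [0,0.98,0.224],
    [0,0.98,0.224],
    [0,0.98,0.224],
  ],
  delta_rot=[
    [0,0,0],
    [0,0,0],
    [0,0,0],
  ],
  gripper=[1,1,1],
)

```text
time: 8.4
tcp_pos: [0.5845, 0.0096, 0.1223]
eef_rot: [0.702, 0.0, 0.712, 0.004]
contact_force: [-0.6, -0.8, -0.2]
opening: 0.0666
```

```bash
python3 -c "
from h import *
goal([.6157,.1122,.13])"
```

```text
t 8.4 tcp [0.5845 0.0096 0.1223] off [-0.063  0.854  0.264] rot [ 0.011 -0.029 -0.012] open 0.0666
```

>>> send_rows(
  offset=[
    [-0.06,0.854,0.264],
    [-0.06,0.854,0.264],
    [-0.06,0.854,0.264],
    [-0.06,0.854,0.264],
    [-0.06,0.854,0.264],
  ],
  delta_rot=[
    [0.011,-0.029,-0.012],
    [0.011,-0.029,-0.012],
    [0.011,-0.029,-0.012],
    [0.011,-0.029,-0.012],
    [0.011,-0.029,-0.012],
  ],
  gripper=[1,1,1,1,1],
)

```text
time: 8.9
tcp_pos: [0.6143, 0.1112, 0.1279]
eef_rot: [0.706, -0.0, 0.708, -0.0]
contact_force: [-0.1, -0.3, -0.4]
opening: 0.0665
```

```bash
python3 -c "
from h import *
goal([.6157,.1122,.095])
c,p,d,P=wpic('w_p1');inhand('w_p1',.021,.033)"
```

```text
t 8.9 tcp [0.6143 0.1112 0.1279] off [0.274 0.008 0.012] rot [ 0.    -0.007  0.002] open 0.0665
n 9768 z top rel 0.0209
hole px [323.4 256. ] n 576 rel TCP mid [-0.0015 -0.0004] ext [0.0127 0.0142]
hole px [324.3 290.7] n 1869 rel TCP mid [0.0187 0.0001] ext [0.0146 0.0474]
outer rel mid [0.0002 0.    ] [0.0655 0.0829]
```

View pics/w_p1.png

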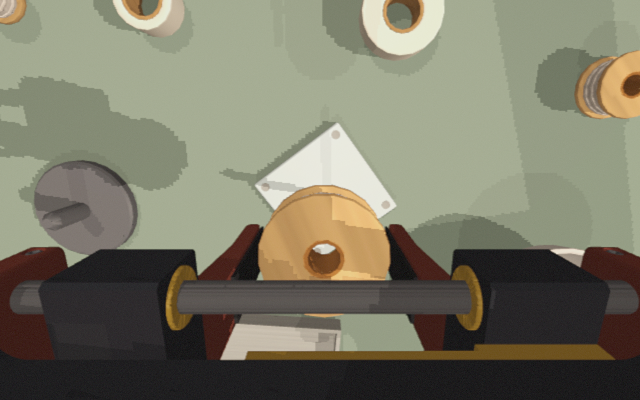

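>>> send_rows(
  offset=[
    [0.3,0.012,0.016],
    [0.35,0.012,0.016],
    [0.35,0.012,0.016],
    [0.35,0.012,0.016],
  ],
  delta_rot=[
    [0,-0.007,0.002],
    [0,-0.007,0.002],
    [0,-0.007,0.002],
    [0,-0.007,0.002],
  ],
  gripper=[1,1,1,1],
)

```text
time: 9.35
tcp_pos: [0.6165, 0.1113, 0.0869]
eef_rot: [0.707, 0.001, 0.707, -0.001]
contact_force: [0.0, 0.3, -1.0]
opening: 0.0667
```

```bash
python3 -c "
from h import *
goal([.6157,.1122,.015])"
```

```text
t 9.35 tcp [0.6165 0.1113 0.0869] off [ 0.599  0.008 -0.007] rot [-0.004  0.002 -0.001] open 0.0667
```

>>> send_rows(
  offset=[
    [0.2,0.008,-0.007],
    [0.4,0.008,-0.007],
    [0.59,0.008,-0.007],
    [0.59,0.008,-0.007],
    [0.59,0.008,-0.007],
  ],
  delta_rot=[
    [-0.004,0.002,0],
    [-0.004,0.002,0],
    [-0.004,0.002,0],
    [-0.004,0.002,0],
    [-0.004,0.002,0],
  ],
  gripper=[1,1,1,1,1],
)

```text
time: 9.85
tcp_pos: [0.6164, 0.1122, 0.0172]
eef_rot: [0.707, 0.0, 0.707, 0.0]
contact_force: [0.1, 0.2, -0.9]
opening: 0.0664
```

```bash
python3 -c "
from h import *
goal([.6157,.1122,.0135]);print(env.state()['contact_force'])"
```

```text
t 9.85 tcp [0.6164 0.1122 0.0172] off [ 0.031  0.    -0.006] rot [-0.001  0.001 -0.001] open 0.0664
[ 0.05350583  0.24031085 -0.90527884]
```

>>> send_rows(
  offset=[
    [0.032,0,-0.006],
    [0.032,0,-0.006],
    [0.032,0,-0.006],
    [0.032,0,-0.006],
    [0.032,0,-0.006],
    [0.032,0,-0.006],
    [0.032,0,-0.006],
  ],
  delta_rot=[
    [0,0,0],
    [0,0,0],
    [0,0,0],
    [0,0,0],
    [0,0,0],
    [0,0,0],
    [0,0,0],
  ],
  gripper=[1,1,1,-1,-1,-1,-1],
)

```text
time: 10.55
tcp_pos: [0.6157, 0.1122, 0.0134]
eef_rot: [0.707, 0.0, 0.707, 0.0]
contact_force: [-0.2, -0.5, 0.7]
opening: 0.0875
```

>>> send_rows(
  offset=[
    [-0.4,0,0],
    [-0.8,0,0],
    [-1,0,0],
    [-1,0,0],
    [-1,0,0],
  ],
  delta_rot=[
    [0,0,0],
    [0,0,0],
    [0,0,0],
    [0,0,0],
    [0,0,0],
  ],
  gripper=[-1,-1,-1,-1,-1],
)

```text
time: 11.05
tcp_pos: [0.6155, 0.1121, 0.1335]
eef_rot: [0.708, 0.0, 0.707, 0.0]
contact_force: [-1.0, 0.0, -0.7]
opening: 0.0879
```

```bash
python3 -c "
from h import *
c,p,d,P=wpic('w_p1b');disc(P,.6157,.1122,.045,.027,.045);disc(P,.6157,.1122,.045,.05,.09)
goal([.520,.3565,.12])"
```

```text
n 4031 enc [0.616 0.112 0.033] mid [0.616  0.1122] mean [0.6148 0.1118 0.0341] ext [0.0647 0.0648 0.0174]
n 145 enc [0.6157 0.1125 0.0042] mid [0.6157 0.1125] mean [0.6142 0.1124 0.0669] ext [0.0082 0.0073 0.0251]
t 11.1 tcp [0.6147 0.112  0.1324] off [ 0.104  2.037 -0.79 ] rot [-0.001 -0.002 -0.   ] open 0.0877
```

View pics/w_p1b.png

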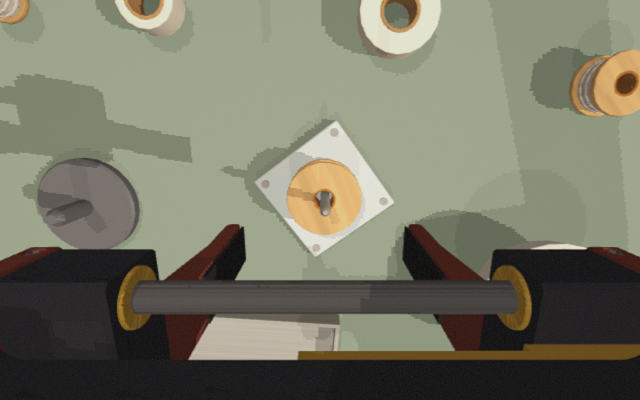

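The wide spool is seated at (325,197), within 1 mm of the pin. Next is the middle spool.

>>> send_rows(
  offset=[
    [0,1,-0.4],
    [0,1,-0.4],
    [0,1,-0.4],
  ],
  delta_rot=[
    [0,0,0],
    [0,0,0],
    [0,0,0],
  ],
  gripper=[-1,-1,-1],
)

```text
time: 11.4
tcp_pos: [0.5643, 0.2337, 0.1301]
eef_rot: [0.705, -0.0, 0.709, -0.0]
contact_force: [-0.3, -0.1, -0.3]
opening: 0.088
```

>>> send_rows(
  offset=[
    [0,1,-0.4],
    [0,1,-0.4],
    [0,1,-0.4],
    [0,1,-0.4],
    [0,1,-0.4],
  ],
  delta_rot=[
    [0,0,0],
    [0,0,0],
    [0,0,0],
    [0,0,0],
    [0,0,0],
  ],
  gripper=[-1,-1,-1,-1,-1],
)

```text
time: 11.9
tcp_pos: [0.5149, 0.3535, 0.1282]
eef_rot: [0.704, -0.002, 0.71, -0.0]
contact_force: [0.1, 0.6, 1.1]
opening: 0.0875
```

```bash
python3 -c "
from h import *
c,p,d,P=wpic('w_m2')
disc(P,.522,.356,.045,.018,.04)
goal([.5205,.3565,.03])"
```

```text
n 2416 enc [0.5204 0.3564 0.0259] mid [0.5203 0.3563] mean [0.5197 0.3563 0.0279] ext [0.0512 0.0503 0.0123]
t 11.95 tcp [0.5155 0.3528 0.1286] off [0.821 0.033 0.047] rot [ 0.001 -0.014  0.005] open 0.0878
```

>>> send_rows(
  offset=[
    [0.3,0.033,0.047],
    [0.6,0.033,0.047],
    [0.82,0.033,0.047],
    [0.82,0.033,0.047],
    [0.82,0.033,0.047],
  ],
  delta_rot=[
    [0,-0.014,0.005],
    [0,-0.014,0.005],
    [0,-0.014,0.005],
    [0,-0.014,0.005],
    [0,-0.014,0.005],
  ],
  gripper=[-1,-1,-1,-1,-1],
)

```text
time: 12.45
tcp_pos: [0.5208, 0.3552, 0.0299]
eef_rot: [0.707, -0.0, 0.708, -0.001]
contact_force: [-0.4, -0.4, 0.6]
opening: 0.0879
```

```bash
python3 -c "
from h import *
goal([.5203,.3564,.005])"
```

```text
t 12.45 tcp [0.5208 0.3552 0.0299] off [ 0.207  0.011 -0.004] rot [-0.002 -0.002  0.002] open 0.0879
```

>>> send_rows(
  offset=[
    [0.21,0.01,-0.004],
    [0.21,0.01,-0.004],
    [0.21,0.01,-0.004],
    [0.21,0.01,-0.004],
    [0.21,0.01,-0.004],
    [0.21,0.01,-0.004],
    [0.21,0.01,-0.004],
    [0.21,0.01,-0.004],
  ],
  delta_rot=[
    [0,0,0],
    [0,0,0],
    [0,0,0],
    [0,0,0],
    [0,0,0],
    [0,0,0],
    [0,0,0],
    [0,0,0],
  ],
  gripper=[-1,-1,-1,1,1,1,1,1],
)

```text
time: 13.25
tcp_pos: [0.5204, 0.3564, 0.0049]
eef_rot: [0.707, 0.0, 0.707, -0.001]
contact_force: [-0.0, -0.5, 2.1]
opening: 0.0519
```

>>> send_rows(
  offset=[
    [0,0,0],
    [0,0,0],
    [-0.3,0,0],
    [-0.7,0,0],
    [-1,0,0],
    [-1,0,0],
    [-1,0,0],
  ],
  delta_rot=[
    [0,0,0],
    [0,0,0],
    [0,0,0],
    [0,0,0],
    [0,0,0],
    [0,0,0],
    [0,0,0],
  ],
  gripper=[1,1,1,1,1,1,1],
)

```text
time: 13.95
tcp_pos: [0.5207, 0.3567, 0.1255]
eef_rot: [0.707, 0.0, 0.707, -0.0]
contact_force: [0.7, 0.2, -1.8]
opening: 0.0517
```

```bash
python3 -c "
from h import *
goal([.6157,.1122,.13])
c,p,d,P=wpic('w_m3');inhand('w_m3',.023,.026)"
```

```text
t 13.95 tcp [0.5207 0.3567 0.1255] off [-0.037 -2.037  0.794] rot [-0.002  0.     0.   ] open 0.0517
n 6289 z top rel 0.023
hole px [323.5 258. ] n 589 rel TCP mid [-0.0011 -0.0004] ext [0.0131 0.014 ]
hole px [324.3 287.5] n 1032 rel TCP mid [0.0155 0.0001] ext [0.0105 0.0359]
outer rel mid [-0.0077  0.    ] [0.036  0.0684]
```

View pics/w_m3.png

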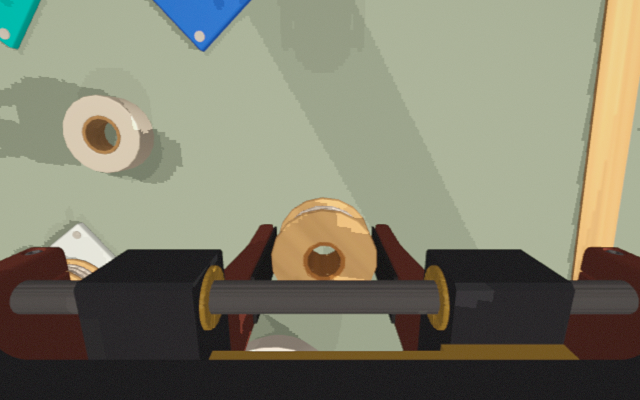

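The middle spool is held level, with its hole at (323,260).

>>> send_rows(
  offset=[
    [-0.02,-1,0.4],
    [-0.02,-1,0.4],
    [-0.02,-1,0.4],
  ],
  delta_rot=[
    [0,0,0],
    [0,0,0],
    [0,0,0],
  ],
  gripper=[1,1,1],
)

```text
time: 14.3
tcp_pos: [0.5671, 0.2331, 0.1243]
eef_rot: [0.705, -0.001, 0.709, -0.002]
contact_force: [0.6, 0.9, -0.6]
opening: 0.0514
```

>>> send_rows(
  offset=[
    [-0.02,-1,0.4],
    [-0.02,-1,0.4],
    [-0.02,-1,0.4],
    [-0.02,-1,0.4],
  ],
  delta_rot=[
    [0,0,0],
    [0,0,0],
    [0,0,0],
    [0,0,0],
  ],
  gripper=[1,1,1,1],
)

```text
time: 14.7
tcp_pos: [0.6149, 0.1091, 0.1246]
eef_rot: [0.704, 0.0, 0.71, -0.004]
contact_force: [0.2, 0.8, 0.3]
opening: 0.0513
```

```bash
python3 -c "
from h import *
goal([.6157,.1122,.09])"
```

```text
t 14.7 tcp [0.6149 0.1091 0.1246] off [0.288 0.027 0.009] rot [-0.012 -0.017  0.009] open 0.0513
```

>>> send_rows(
  offset=[
    [0.1,0.026,0.008],
    [0.29,0.026,0.008],
    [0.29,0.026,0.008],
    [0.29,0.026,0.008],
  ],
  delta_rot=[
    [-0.012,-0.017,0.009],
    [-0.012,-0.017,0.009],
    [-0.012,-0.017,0.009],
    [-0.012,-0.017,0.009],
  ],
  gripper=[1,1,1,1],
)

```text
time: 15.1
tcp_pos: [0.6142, 0.1126, 0.0884]
eef_rot: [0.706, -0.001, 0.708, 0.0]
contact_force: [0.1, -0.1, -0.5]
opening: 0.052
```

```bash
python3 -c "
from h import *
goal([.6157,.1122,.0395])"
```

```text
t 15.1 tcp [0.6142 0.1126 0.0884] off [ 0.408 -0.003  0.014] rot [ 0.002 -0.007  0.001] open 0.052
```

>>> send_rows(
  offset=[
    [0.1,-0.003,0.014],
    [0.2,-0.003,0.014],
    [0.3,-0.003,0.014],
    [0.39,-0.003,0.014],
    [0.39,-0.003,0.014],
    [0.39,-0.003,0.014],
  ],
  delta_rot=[
    [0,-0.007,0],
    [0,-0.007,0],
    [0,-0.007,0],
    [0,-0.007,0],
    [0,-0.007,0],
    [0,-0.007,0],
  ],
  gripper=[1,1,1,1,1,1],
)

```text
time: 15.7
tcp_pos: [0.6156, 0.1121, 0.0412]
eef_rot: [0.707, -0.001, 0.707, 0.0]
contact_force: [0.6, 0.2, -1.0]
opening: 0.052
```

```bash
python3 -c "
from h import *
goal([.6157,.1122,.0395]);print(env.state()['contact_force'])"
```

```text
t 15.7 tcp [0.6156 0.1121 0.0412] off [0.014 0.001 0.001] rot [ 0.002 -0.002  0.001] open 0.052
[ 0.57284258  0.2455965  -1.04832586]
```

>>> send_rows(
  offset=[
    [0.016,0,0],
    [0.016,0,0],
    [0.016,0,0],
    [0.016,0,0],
    [0.016,0,0],
    [0.016,0,0],
    [0.016,0,0],
    [0.016,0,0],
  ],
  delta_rot=[
    [0,0,0],
    [0,0,0],
    [0,0,0],
    [0,0,0],
    [0,0,0],
    [0,0,0],
    [0,0,0],
    [0,0,0],
  ],
  gripper=[1,1,1,-1,-1,-1,-1,-1],
)

```text
time: 16.5
tcp_pos: [0.6156, 0.1121, 0.0394]
eef_rot: [0.707, -0.001, 0.707, 0.0]
contact_force: [-0.7, 0.6, -0.2]
opening: 0.0864
```

>>> send_rows(
  offset=[
    [-0.3,0,0],
    [-0.6,0,0],
    [-0.9,0,0],
    [-0.9,0,0],
    [-0.9,0,0],
  ],
  delta_rot=[
    [0,0,0],
    [0,0,0],
    [0,0,0],
    [0,0,0],
    [0,0,0],
  ],
  gripper=[-1,-1,-1,-1,-1],
)

```text
time: 17.0
tcp_pos: [0.6161, 0.1123, 0.1481]
eef_rot: [0.707, -0.0, 0.707, 0.0]
contact_force: [-0.5, -0.6, -0.0]
opening: 0.0877
```

```bash
python3 -c "
from h import *
c,p,d,P=wpic('w_p2b');disc(P,.6157,.1122,.045,.055,.07);disc(P,.6157,.1122,.045,.071,.09)
goal([.454,-.155,.15])"
```

```text
n 2745 enc [0.6157 0.1116 0.026 ] mid [0.6155 0.1117] mean [0.6149 0.1117 0.062 ] ext [0.0508 0.0508 0.015 ]
n 51 enc [0.6173 0.1129 0.0028] mid [0.6156 0.1125] mean [0.6153 0.1123 0.0727] ext [0.006  0.0056 0.004 ]
t 17.05 tcp [0.6152 0.1121 0.1469] off [-0.023 -2.225 -1.345] rot [ 0.002 -0.003  0.001] open 0.088
```

View pics/w_p2b.png

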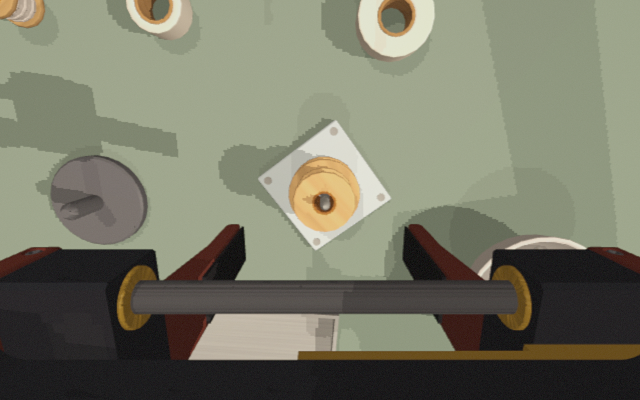

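The middle spool is on at (324,197), with the pin tip showing in its hole. Next is the narrow spool.

>>> send_rows(
  offset=[
    [0,-0.75,-0.45],
    [0,-0.75,-0.45],
    [0,-0.75,-0.45],
  ],
  delta_rot=[
    [0,0,0],
    [0,0,0],
    [0,0,0],
  ],
  gripper=[-1,-1,-1],
)

```text
time: 17.35
tcp_pos: [0.5566, 0.019, 0.1446]
eef_rot: [0.704, 0.0, 0.71, -0.001]
contact_force: [-0.3, 0.3, -0.3]
opening: 0.088
```

>>> send_rows(
  offset=[
    [0,-0.75,-0.45],
    [0,-0.75,-0.45],
    [0,-0.75,-0.45],
  ],
  delta_rot=[
    [0,0,0],
    [0,0,0],
    [0,0,0],
  ],
  gripper=[-1,-1,-1],
)

```text
time: 17.65
tcp_pos: [0.4989, -0.0731, 0.1435]
eef_rot: [0.702, 0.001, 0.712, -0.002]
contact_force: [0.6, 0.7, -0.2]
opening: 0.0884
```

>>> send_rows(
  offset=[
    [0,-0.73,-0.45],
    [0,-0.73,-0.45],
    [0,-0.73,-0.45],
    [0,-0.73,-0.45],
    [0,-0.73,-0.45],
  ],
  delta_rot=[
    [0,0,0],
    [0,0,0],
    [0,0,0],
    [0,0,0],
    [0,0,0],
  ],
  gripper=[-1,-1,-1,-1,-1],
)

```text
time: 18.15
tcp_pos: [0.4453, -0.1598, 0.1439]
eef_rot: [0.702, 0.001, 0.712, -0.002]
contact_force: [-0.1, 0.0, 0.1]
opening: 0.0876
```

```bash
python3 -c "
from h import *
c,p,d,P=wpic('w_n1')
disc(P,.453,-.155,.035,.022,.045)
goal([.4525,-.155,.04])"
```

```text
n 1078 enc [ 0.451  -0.1543  0.0189] mid [ 0.4507 -0.1545] mean [ 0.4504 -0.1543  0.0298] ext [0.0362 0.0369 0.0092]
t 18.2 tcp [ 0.4454 -0.1595  0.144 ] off [0.866 0.039 0.07 ] rot [-0.006 -0.026  0.002] open 0.0881
```

View pics/w_n1.png

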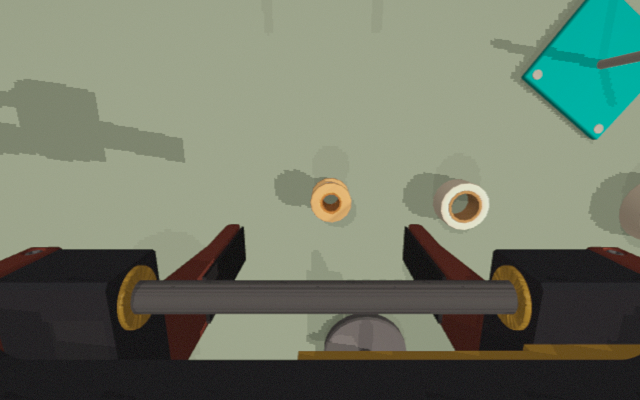

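>>> send_rows(
  offset=[
    [0.3,0.042,0.056],
    [0.6,0.042,0.056],
    [0.86,0.042,0.056],
    [0.86,0.042,0.056],
    [0.86,0.042,0.056],
  ],
  delta_rot=[
    [-0.006,-0.026,0.002],
    [-0.006,-0.026,0.002],
    [-0.006,-0.026,0.002],
    [-0.006,-0.026,0.002],
    [-0.006,-0.026,0.002],
  ],
  gripper=[-1,-1,-1,-1,-1],
)

```text
time: 18.7
tcp_pos: [0.4512, -0.1536, 0.0406]
eef_rot: [0.707, -0.0, 0.708, 0.001]
contact_force: [0.3, 0.2, 0.2]
opening: 0.088
```

```bash
python3 -c "
from h import *
goal([.451,-.1544,.007])"
```

```text
t 18.7 tcp [ 0.4512 -0.1536  0.0406] off [ 0.28  -0.006 -0.002] rot [ 0.003 -0.003 -0.001] open 0.088
```

>>> send_rows(
  offset=[
    [0.28,-0.006,-0.002],
    [0.28,-0.006,-0.002],
    [0.28,-0.006,-0.002],
    [0.28,-0.006,-0.002],
    [0.28,-0.006,-0.002],
    [0.28,-0.006,-0.002],
    [0.28,-0.006,-0.002],
    [0.28,-0.006,-0.002],
  ],
  delta_rot=[
    [0,-0.003,0],
    [0,-0.003,0],
    [0,-0.003,0],
    [0,-0.003,0],
    [0,-0.003,0],
    [0,-0.003,0],
    [0,-0.003,0],
    [0,-0.003,0],
  ],
  gripper=[-1,-1,-1,1,1,1,1,1],
)

```text
time: 19.5
tcp_pos: [0.4511, -0.1544, 0.0073]
eef_rot: [0.707, -0.0, 0.707, 0.001]
contact_force: [-0.1, 0.7, -0.2]
opening: 0.0513
```

>>> send_rows(
  offset=[
    [0,0,0],
    [0,0,0],
    [0,0,0],
    [-0.3,0,0],
    [-0.7,0,0],
    [-1,0,0],
    [-1,0,0],
    [-1,0,0],
  ],
  delta_rot=[
    [0,0,0],
    [0,0,0],
    [0,0,0],
    [0,0,0],
    [0,0,0],
    [0,0,0],
    [0,0,0],
    [0,0,0],
  ],
  gripper=[1,1,1,1,1,1,1,1],
)

```text
time: 20.3
tcp_pos: [0.4513, -0.1546, 0.1279]
eef_rot: [0.708, -0.001, 0.706, 0.0]
contact_force: [-0.8, 0.3, -0.7]
opening: 0.0369
```

```bash
python3 -c "
from h import *
goal([.6157,.1122,.13])
c,p,d,P=wpic('w_n2');inhand('w_n2',.023,.019)"
```

```text
t 20.3 tcp [ 0.4513 -0.1546  0.1279] off [-0.015  2.221  1.373] rot [0.003 0.005 0.   ] open 0.0369
n 3614 z top rel 0.0225
hole px [323.5 257.7] n 589 rel TCP mid [-0.0012 -0.0007] ext [0.0131 0.0145]
hole px [324.4 283.4] n 311 rel TCP mid [0.0127 0.0001] ext [0.005  0.0222]
outer rel mid [-0.004  -0.0001] [0.0293 0.0535]
```

View pics/w_n2.png

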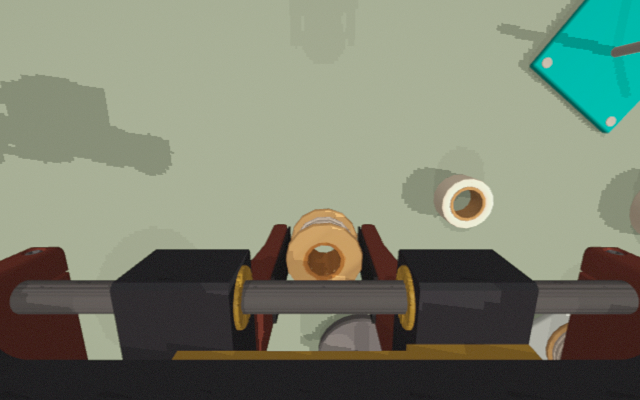

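The narrow spool is held level, with its hole at (323,260).

>>> send_rows(
  offset=[
    [-0.02,0.74,0.46],
    [-0.02,0.74,0.46],
    [-0.02,0.74,0.46],
  ],
  delta_rot=[
    [0.003,0.005,0],
    [0.003,0.005,0],
    [0.003,0.005,0],
  ],
  gripper=[1,1,1],
)

```text
time: 20.65
tcp_pos: [0.5071, -0.062, 0.1278]
eef_rot: [0.706, -0.001, 0.708, 0.002]
contact_force: [-0.5, -0.5, -0.6]
opening: 0.0369
```

>>> send_rows(
  offset=[
    [-0.02,0.74,0.46],
    [-0.02,0.74,0.46],
    [-0.02,0.74,0.46],
  ],
  delta_rot=[
    [0,0,0],
    [0,0,0],
    [0,0,0],
  ],
  gripper=[1,1,1],
)

```text
time: 20.95
tcp_pos: [0.5635, 0.0299, 0.1286]
eef_rot: [0.706, -0.001, 0.708, 0.003]
contact_force: [-0.5, -0.1, -0.2]
opening: 0.0369
```

```bash
python3 -c "
from h import *
goal([.6157,.1122,.125])"
```

```text
t 20.95 tcp [0.5635 0.0299 0.1286] off [0.03  0.683 0.439] rot [ 0.012 -0.008 -0.004] open 0.0369
```

>>> send_rows(
  offset=[
    [0.03,0.683,0.439],
    [0.03,0.683,0.439],
    [0.03,0.683,0.439],
    [0.03,0.683,0.439],
    [0.03,0.683,0.439],
  ],
  delta_rot=[
    [0.012,-0.008,-0.004],
    [0.012,-0.008,-0.004],
    [0.012,-0.008,-0.004],
    [0.012,-0.008,-0.004],
    [0.012,-0.008,-0.004],
  ],
  gripper=[1,1,1,1,1],
)

```text
time: 21.45
tcp_pos: [0.6139, 0.1107, 0.1235]
eef_rot: [0.706, -0.0, 0.708, -0.0]
contact_force: [0.4, -0.7, -0.7]
opening: 0.0366
```

```bash
python3 -c "
from h import *
goal([.6157,.1122,.09])"
```

```text
t 21.45 tcp [0.6139 0.1107 0.1235] off [0.279 0.013 0.016] rot [-0.001 -0.007  0.002] open 0.0366
```

>>> send_rows(
  offset=[
    [0.1,0.013,0.015],
    [0.25,0.013,0.015],
    [0.25,0.013,0.015],
    [0.25,0.013,0.015],
  ],
  delta_rot=[
    [0,-0.007,0.002],
    [0,-0.007,0.002],
    [0,-0.007,0.002],
    [0,-0.007,0.002],
  ],
  gripper=[1,1,1,1],
)

```text
time: 21.85
tcp_pos: [0.6149, 0.1113, 0.0929]
eef_rot: [0.707, 0.0, 0.708, -0.001]
contact_force: [0.2, -0.3, -0.2]
opening: 0.0367
```

```bash
python3 -c "
from h import *
goal([.6157,.1122,.071])"
```

```text
t 21.85 tcp [0.6149 0.1113 0.0929] off [0.182 0.007 0.007] rot [-0.003 -0.003  0.   ] open 0.0367
```

>>> send_rows(
  offset=[
    [0.06,0.007,0.006],
    [0.12,0.007,0.006],
    [0.18,0.007,0.006],
    [0.18,0.007,0.006],
    [0.18,0.007,0.006],
  ],
  delta_rot=[
    [0,-0.003,0],
    [0,-0.003,0],
    [0,-0.003,0],
    [0,-0.003,0],
    [0,-0.003,0],
  ],
  gripper=[1,1,1,1,1],
)

```text
time: 22.35
tcp_pos: [0.6154, 0.1122, 0.071]
eef_rot: [0.707, 0.0, 0.707, -0.001]
contact_force: [0.9, 0.0, -0.5]
opening: 0.0366
```

```bash
python3 -c "
from h import *
goal([.6157,.1122,.0697]);print(env.state()['contact_force'])"
```

```text
t 22.35 tcp [0.6154 0.1122 0.071 ] off [0.011 0.    0.003] rot [-0.003 -0.001  0.001] open 0.0366
[ 0.89061972  0.03416507 -0.52047413]
```

>>> send_rows(
  offset=[
    [0.012,0,0.002],
    [0.012,0,0.002],
    [0.012,0,0.002],
    [0.012,0,0.002],
    [0.012,0,0.002],
    [0.012,0,0.002],
    [0.012,0,0.002],
    [0.012,0,0.002],
  ],
  delta_rot=[
    [0,0,0],
    [0,0,0],
    [0,0,0],
    [0,0,0],
    [0,0,0],
    [0,0,0],
    [0,0,0],
    [0,0,0],
  ],
  gripper=[1,1,1,-1,-1,-1,-1,-1],
)

```text
time: 23.15
tcp_pos: [0.6156, 0.1122, 0.0696]
eef_rot: [0.707, 0.0, 0.707, -0.001]
contact_force: [0.0, 0.8, -0.2]
opening: 0.0733
```

>>> send_rows(
  offset=[
    [0,0,0],
    [-0.25,0,0],
    [-0.5,0,0],
    [-0.75,0,0],
    [-0.75,0,0],
    [-0.75,0,0],
  ],
  delta_rot=[
    [0,0,0],
    [0,0,0],
    [0,0,0],
    [0,0,0],
    [0,0,0],
    [0,0,0],
  ],
  gripper=[-1,-1,-1,-1,-1,-1],
)

```text
time: 23.75
tcp_pos: [0.6159, 0.1123, 0.1601]
eef_rot: [0.707, 0.0, 0.707, -0.0]
contact_force: [-0.2, -0.0, -0.6]
opening: 0.0876
```

```bash
python3 -c "
from h import *
c,p,d,P=wpic('w_p3b');disc(P,.6157,.1122,.045,.084,.1);disc(P,.6157,.1122,.045,.055,.066)
goal([.468,.170,.16])"
```

```text
n 1526 enc [0.6157 0.1118 0.019 ] mid [0.6158 0.1115] mean [0.6152 0.1118 0.0918] ext [0.037  0.0371 0.0097]
n 903 enc [0.6158 0.1117 0.0258] mid [0.6102 0.1114] mean [0.6052 0.1115 0.062 ] ext [0.0402 0.0503 0.0109]
t 23.8 tcp [0.6152 0.1121 0.159 ] off [-0.007  0.481 -1.227] rot [-0.003 -0.002  0.001] open 0.088
```

View pics/w_p3b.png

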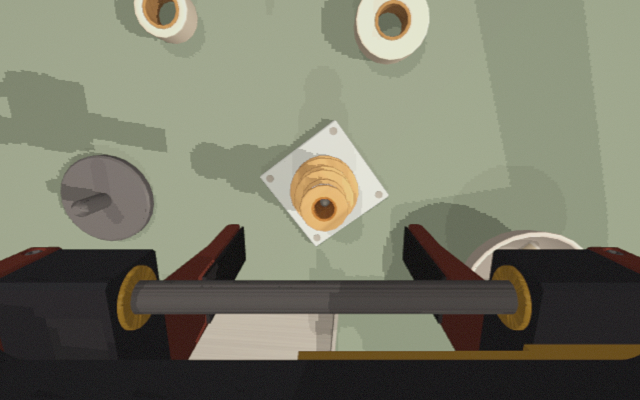

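All three spools are stacked concentrically; the top one is at (324,206) with its top at 92 mm. Next is the wide roll.

>>> send_rows(
  offset=[
    [0,0.24,-0.62],
    [0,0.24,-0.62],
    [0,0.24,-0.62],
  ],
  delta_rot=[
    [0,0,0],
    [0,0,0],
    [0,0,0],
  ],
  gripper=[-1,-1,-1],
)

```text
time: 24.1
tcp_pos: [0.5359, 0.1414, 0.157]
eef_rot: [0.704, -0.001, 0.71, -0.0]
contact_force: [0.5, -0.1, -0.8]
opening: 0.088
```

>>> send_rows(
  offset=[
    [0.25,0.24,-0.62],
    [0.25,0.24,-0.62],
    [0.25,0.24,-0.62],
    [0.25,0.24,-0.62],
    [0.25,0.24,-0.62],
  ],
  delta_rot=[
    [0,-0.02,0],
    [0,-0.02,0],
    [0,-0.02,0],
    [0,-0.02,0],
    [0,-0.02,0],
  ],
  gripper=[-1,-1,-1,-1,-1],
)

```text
time: 24.6
tcp_pos: [0.4631, 0.1702, 0.1277]
eef_rot: [0.708, -0.0, 0.706, -0.0]
contact_force: [0.5, -0.4, -0.6]
opening: 0.0877
```

```bash
python3 -c "
from h import *
c,p,d,P=wpic('w_r1')
disc(P,.467,.170,.045,.017,.04)
goal([.466,.1695,.035])"
```

```text
n 3356 enc [0.4661 0.1711 0.032 ] mid [0.4658 0.1713] mean [0.4647 0.1712 0.0239] ext [0.0632 0.063  0.0097]
t 24.65 tcp [0.4632 0.1701 0.1278] off [ 0.773 -0.004  0.02 ] rot [-0.001  0.008  0.002] open 0.0879
```

View pics/w_r1.png

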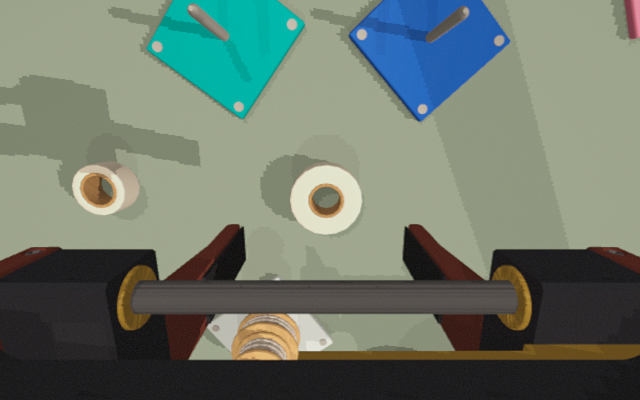

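The wide roll is at (326,200). The turquoise and blue look-alikes behind it are clear of the gripper.

>>> send_rows(
  offset=[
    [0.3,0.008,0.023],
    [0.6,0.008,0.023],
    [0.8,0.008,0.023],
    [0.8,0.008,0.023],
    [0.8,0.008,0.023],
  ],
  delta_rot=[
    [0,0.008,0.002],
    [0,0.008,0.002],
    [0,0.008,0.002],
    [0,0.008,0.002],
    [0,0.008,0.002],
  ],
  gripper=[-1,-1,-1,-1,-1],
)

```text
time: 25.15
tcp_pos: [0.4673, 0.1708, 0.032]
eef_rot: [0.707, 0.0, 0.707, -0.0]
contact_force: [0.8, 0.9, 0.7]
opening: 0.0876
```

```bash
python3 -c "
from h import *
goal([.466,.1711,.004])"
```

```text
t 25.15 tcp [0.4673 0.1708 0.032 ] off [ 0.233  0.003 -0.011] rot [-0.002  0.     0.   ] open 0.0876
```

>>> send_rows(
  offset=[
    [0.23,0.003,-0.011],
    [0.23,0.003,-0.011],
    [0.23,0.003,-0.011],
    [0.23,0.003,-0.011],
    [0.23,0.003,-0.011],
    [0.23,0.003,-0.011],
    [0.23,0.003,-0.011],
    [0.23,0.003,-0.011],
  ],
  delta_rot=[
    [0,0,0],
    [0,0,0],
    [0,0,0],
    [0,0,0],
    [0,0,0],
    [0,0,0],
    [0,0,0],
    [0,0,0],
  ],
  gripper=[-1,-1,-1,1,1,1,1,1],
)

```text
time: 25.95
tcp_pos: [0.4663, 0.1713, 0.005]
eef_rot: [0.707, 0.0, 0.707, -0.0]
contact_force: [-0.2, 0.3, 7.9]
opening: 0.0624
```

>>> send_rows(
  offset=[
    [0,0,0],
    [-0.3,0,0],
    [-0.7,0,0],
    [-1,0,0],
    [-1,0,0],
    [-1,0,0],
  ],
  delta_rot=[
    [0,0,0],
    [0,0,0],
    [0,0,0],
    [0,0,0],
    [0,0,0],
    [0,0,0],
  ],
  gripper=[1,1,1,1,1,1],
)

```text
time: 26.55
tcp_pos: [0.4664, 0.1714, 0.1254]
eef_rot: [0.708, 0.001, 0.706, -0.0]
contact_force: [0.0, -0.5, -1.8]
opening: 0.0624
```

```bash
python3 -c "
from h import *
goal([.6293,-.1157,.13])
c,p,d,P=wpic('w_r2');inhand('w_r2',.02,.032,.013)"
```

```text
t 26.55 tcp [0.4664 0.1714 0.1254] off [-0.036 -2.391  1.36 ] rot [-0.002  0.005 -0.001] open 0.0624
n 8129 z top rel 0.019
hole px [323.4 254. ] n 1685 rel TCP mid [-0.0018 -0.0004] ext [0.0229 0.0242]
hole px [324.2 289.7] n 1599 rel TCP mid [0.0184 0.0001] ext [0.0142 0.0448]
outer rel mid [-0.0095 -0.0003] [0.0455 0.0803]
```

View pics/w_r2.png

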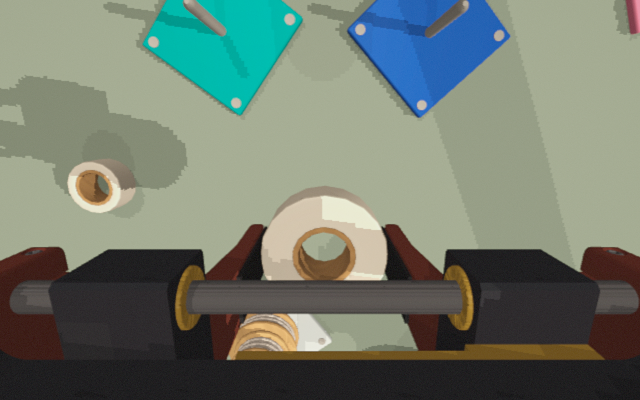

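The wide roll is held level, with its hole at (324,255).

>>> send_rows(
  offset=[
    [-0.02,-1,0.2],
    [-0.02,-1,0.2],
    [-0.02,-1,0.2],
  ],
  delta_rot=[
    [0,0,0],
    [0,0,0],
    [0,0,0],
  ],
  gripper=[1,1,1],
)

```text
time: 26.9
tcp_pos: [0.4884, 0.0484, 0.1249]
eef_rot: [0.706, 0.0, 0.708, -0.001]
contact_force: [-0.5, 0.2, -0.9]
opening: 0.062
```

>>> send_rows(
  offset=[
    [-0.02,-0.8,0.58],
    [-0.02,-0.8,0.58],
    [-0.02,-0.8,0.58],
  ],
  delta_rot=[
    [0,0,0],
    [0,0,0],
    [0,0,0],
  ],
  gripper=[1,1,1],
)

```text
time: 27.2
tcp_pos: [0.559, -0.0508, 0.1252]
eef_rot: [0.705, 0.001, 0.709, -0.002]
contact_force: [-0.3, 0.2, -1.3]
opening: 0.0621
```

```bash
python3 -c "
from h import *
goal([.6293,-.1157,.1])"
```

```text
t 27.2 tcp [ 0.559  -0.0508  0.1252] off [ 0.208 -0.538  0.589] rot [-0.009 -0.01   0.002] open 0.0621
```

>>> send_rows(
  offset=[
    [0.2,-0.538,0.589],
    [0.2,-0.538,0.589],
    [0.2,-0.538,0.589],
    [0.2,-0.538,0.589],
    [0.2,-0.538,0.589],
  ],
  delta_rot=[
    [-0.009,-0.01,0.002],
    [-0.009,-0.01,0.002],
    [-0.009,-0.01,0.002],
    [-0.009,-0.01,0.002],
    [-0.009,-0.01,0.002],
  ],
  gripper=[1,1,1,1,1],
)

```text
time: 27.7
tcp_pos: [0.6275, -0.1146, 0.0994]
eef_rot: [0.706, 0.0, 0.708, 0.0]
contact_force: [0.5, 0.1, -0.6]
opening: 0.0626
```

```bash
python3 -c "
from h import *
goal([.6293,-.1157,.06])"
```

```text
t 27.7 tcp [ 0.6275 -0.1146  0.0994] off [ 0.329 -0.009  0.016] rot [ 0.001 -0.007 -0.002] open 0.0626
```

>>> send_rows(
  offset=[
    [0.1,-0.009,0.015],
    [0.3,-0.009,0.015],
    [0.3,-0.009,0.015],
    [0.3,-0.009,0.015],
  ],
  delta_rot=[
    [0,-0.007,-0.002],
    [0,-0.007,-0.002],
    [0,-0.007,-0.002],
    [0,-0.007,-0.002],
  ],
  gripper=[1,1,1,1],
)

```text
time: 28.1
tcp_pos: [0.6282, -0.1148, 0.063]
eef_rot: [0.707, -0.0, 0.708, 0.001]
contact_force: [0.4, -0.0, 0.9]
opening: 0.0624
```

```bash
python3 -c "
from h import *
goal([.6293,-.1157,.017])"
```

```text
t 28.1 tcp [ 0.6282 -0.1148  0.063 ] off [ 0.384 -0.007  0.01 ] rot [ 0.003 -0.003 -0.   ] open 0.0624
```

>>> send_rows(
  offset=[
    [0.1,-0.007,0.009],
    [0.2,-0.007,0.009],
    [0.3,-0.007,0.009],
    [0.38,-0.007,0.009],
    [0.38,-0.007,0.009],
    [0.38,-0.007,0.009],
  ],
  delta_rot=[
    [0,-0.003,0],
    [0,-0.003,0],
    [0,-0.003,0],
    [0,-0.003,0],
    [0,-0.003,0],
    [0,-0.003,0],
  ],
  gripper=[1,1,1,1,1,1],
)

```text
time: 28.7
tcp_pos: [0.6291, -0.1157, 0.017]
eef_rot: [0.707, -0.0, 0.707, 0.001]
contact_force: [0.4, 0.2, -0.3]
opening: 0.0624
```

```bash
python3 -c "
from h import *
goal([.6293,-.1157,.0155])
print(env.state()['contact_force'])"
```

```text
t 28.7 tcp [ 0.6291 -0.1157  0.017 ] off [ 0.012 -0.     0.002] rot [ 0.003 -0.002 -0.001] open 0.0624
[ 0.40665108  0.18432723 -0.33690057]
```

>>> send_rows(
  offset=[
    [0.012,0,0.002],
    [0.012,0,0.002],
    [0.012,0,0.002],
    [0.012,0,0.002],
    [0.012,0,0.002],
    [0.012,0,0.002],
    [0.012,0,0.002],
  ],
  delta_rot=[
    [0,0,0],
    [0,0,0],
    [0,0,0],
    [0,0,0],
    [0,0,0],
    [0,0,0],
    [0,0,0],
  ],
  gripper=[1,1,1,-1,-1,-1,-1],
)

```text
time: 29.4
tcp_pos: [0.6294, -0.1157, 0.0157]
eef_rot: [0.707, -0.0, 0.707, 0.001]
contact_force: [-1.0, 0.0, 0.5]
opening: 0.087
```

>>> send_rows(
  offset=[
    [-0.3,0,0],
    [-0.6,0,0],
    [-1,0,0],
    [-1,0,0],
    [-1,0,0],
  ],
  delta_rot=[
    [0,0,0],
    [0,0,0],
    [0,0,0],
    [0,0,0],
    [0,0,0],
  ],
  gripper=[-1,-1,-1,-1,-1],
)

```text
time: 29.9
tcp_pos: [0.6302, -0.1159, 0.1371]
eef_rot: [0.708, -0.001, 0.706, 0.0]
contact_force: [-0.1, -0.5, -1.0]
opening: 0.0876
```

```bash
python3 -c "
from h import *
c,p,d,P=wpic('w_r3');disc(P,.6293,-.1157,.045,.028,.039);disc(P,.6293,-.1157,.045,.041,.055)
goal([.457,-.0285,.13])"
```

```text
n 3429 enc [ 0.6292 -0.1162  0.0319] mid [ 0.6291 -0.1163] mean [ 0.628  -0.1162  0.0339] ext [0.0632 0.0627 0.011 ]
n 265 enc [ 0.6295 -0.1156  0.008 ] mid [ 0.6293 -0.1155] mean [ 0.6284 -0.1156  0.0459] ext [0.0156 0.0145 0.0089]
t 29.95 tcp [ 0.6291 -0.1157  0.1355] off [ 0.047  0.728 -1.433] rot [ 0.003 -0.002 -0.   ] open 0.0877
```

View pics/w_r3.png

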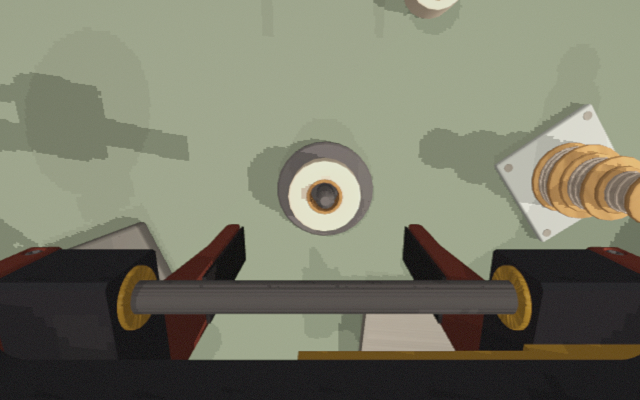

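The wide roll is seated at (324,195) with the peg through it. Last is the narrow roll.

>>> send_rows(
  offset=[
    [0,0.36,-0.72],
    [0,0.36,-0.72],
    [0,0.36,-0.72],
  ],
  delta_rot=[
    [0,0,0],
    [0,0,0],
    [0,0,0],
  ],
  gripper=[-1,-1,-1],
)

```text
time: 30.25
tcp_pos: [0.5343, -0.0701, 0.1324]
eef_rot: [0.703, 0.0, 0.711, 0.002]
contact_force: [0.2, -0.7, 0.4]
opening: 0.0876
```

>>> send_rows(
  offset=[
    [0.05,0.36,-0.71],
    [0.05,0.36,-0.71],
    [0.05,0.36,-0.71],
    [0.05,0.36,-0.71],
    [0.05,0.36,-0.71],
  ],
  delta_rot=[
    [0,-0.018,0],
    [0,-0.018,0],
    [0,-0.018,0],
    [0,-0.018,0],
    [0,-0.018,0],
  ],
  gripper=[-1,-1,-1,-1,-1],
)

```text
time: 30.75
tcp_pos: [0.4505, -0.0275, 0.1274]
eef_rot: [0.706, -0.0, 0.708, 0.002]
contact_force: [0.5, -0.4, 1.1]
opening: 0.0878
```

```bash
python3 -c "
from h import *
c,p,d,P=wpic('w_s1')
disc(P,.457,-.0285,.04,.017,.04)
goal([.457,-.0285,.035])"
```

```text
n 1459 enc [ 0.4566 -0.0282  0.0229] mid [ 0.4566 -0.0281] mean [ 0.4558 -0.0281  0.0236] ext [0.0452 0.0446 0.0094]
t 30.8 tcp [ 0.4508 -0.0276  0.1275] off [ 0.771 -0.009  0.054] rot [ 0.004 -0.004 -0.004] open 0.0877
```

View pics/w_s1.png

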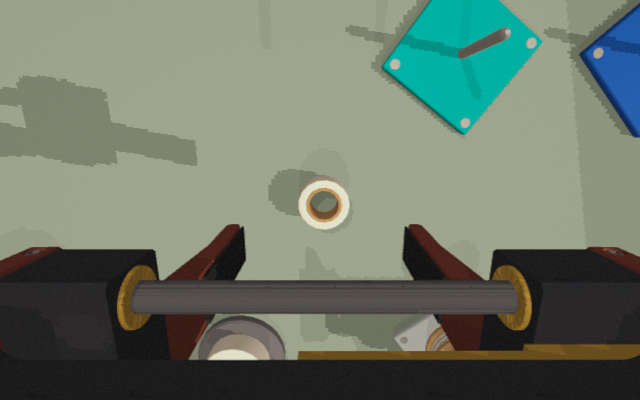

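The narrow roll is alone at (324,204).

>>> send_rows(
  offset=[
    [0.3,-0.005,0.048],
    [0.6,-0.005,0.048],
    [0.8,-0.005,0.048],
    [0.8,-0.005,0.048],
    [0.8,-0.005,0.048],
  ],
  delta_rot=[
    [0.004,-0.004,-0.004],
    [0.004,-0.004,-0.004],
    [0.004,-0.004,-0.004],
    [0.004,-0.004,-0.004],
    [0.004,-0.004,-0.004],
  ],
  gripper=[-1,-1,-1,-1,-1],
)

```text
time: 31.3
tcp_pos: [0.4571, -0.0283, 0.0313]
eef_rot: [0.707, 0.0, 0.707, -0.0]
contact_force: [-0.4, 0.1, -0.1]
opening: 0.0881
```

```bash
python3 -c "
from h import *
goal([.4566,-.0281,.005])"
```

```text
t 31.3 tcp [ 0.4571 -0.0283  0.0313] off [ 0.219  0.002 -0.004] rot [-0.001 -0.001 -0.   ] open 0.0881
```

>>> send_rows(
  offset=[
    [0.219,0.002,-0.004],
    [0.219,0.002,-0.004],
    [0.219,0.002,-0.004],
    [0.219,0.002,-0.004],
    [0.219,0.002,-0.004],
    [0.219,0.002,-0.004],
    [0.219,0.002,-0.004],
    [0.219,0.002,-0.004],
  ],
  delta_rot=[
    [0,0,0],
    [0,0,0],
    [0,0,0],
    [0,0,0],
    [0,0,0],
    [0,0,0],
    [0,0,0],
    [0,0,0],
  ],
  gripper=[-1,-1,-1,1,1,1,1,1],
)

```text
time: 32.1
tcp_pos: [0.4567, -0.0281, 0.0053]
eef_rot: [0.707, 0.0, 0.707, -0.0]
contact_force: [0.0, -0.7, -0.2]
opening: 0.0512
```

>>> send_rows(
  offset=[
    [0,0,0],
    [0,0,0],
    [-0.3,0,0],
    [-0.7,0,0],
    [-1,0,0],
    [-1,0,0],
    [-1,0,0],
  ],
  delta_rot=[
    [0,0,0],
    [0,0,0],
    [0,0,0],
    [0,0,0],
    [0,0,0],
    [0,0,0],
    [0,0,0],
  ],
  gripper=[1,1,1,1,1,1,1],
)

```text
time: 32.8
tcp_pos: [0.457, -0.0282, 0.1257]
eef_rot: [0.708, 0.0, 0.707, -0.0]
contact_force: [0.4, -0.8, -0.1]
opening: 0.0445
```

```bash
python3 -c "
from h import *
goal([.6293,-.1157,.12])
c,p,d,P=wpic('w_s2');inhand('w_s2',.019,.023,.013)"
```

```text
t 32.8 tcp [ 0.457  -0.0282  0.1257] off [ 0.049 -0.729  1.436] rot [-0.001  0.003  0.   ] open 0.0445
n 4150 z top rel 0.0184
hole px [323.4 253.9] n 1643 rel TCP mid [-0.0016 -0.0004] ext [0.0225 0.0243]
hole px [324.4 284. ] n 419 rel TCP mid [0.0152 0.0001] ext [0.0056 0.0268]
outer rel mid [-0.0046 -0.0001] [0.0364 0.0621]
```

View pics/w_s2.png

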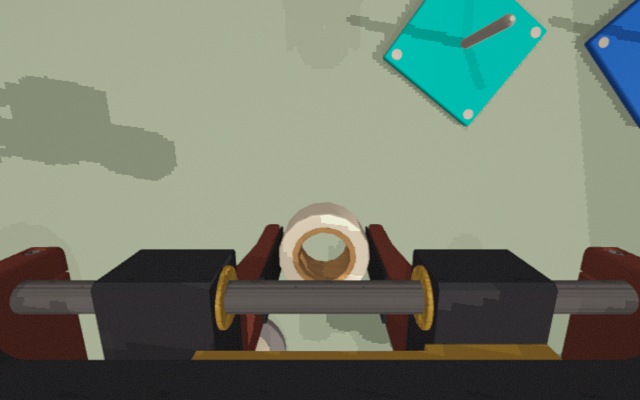

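The narrow roll is held level, with its hole at (324,255).

>>> send_rows(
  offset=[
    [0,-0.4,0.73],
    [0,-0.4,0.73],
    [0,-0.4,0.73],
  ],
  delta_rot=[
    [0,0,0],
    [0,0,0],
    [0,0,0],
  ],
  gripper=[1,1,1],
)

```text
time: 33.15
tcp_pos: [0.5483, -0.0784, 0.1231]
eef_rot: [0.708, 0.0, 0.707, -0.001]
contact_force: [-0.0, 0.1, 0.3]
opening: 0.0449
```

```bash
python3 -c "
from h import *
goal([.6293,-.1157,.1])"
```

```text
t 33.15 tcp [ 0.5483 -0.0784  0.1231] off [ 0.194 -0.31   0.675] rot [-0.004  0.003  0.001] open 0.0449
```

>>> send_rows(
  offset=[
    [0.19,-0.31,0.675],
    [0.19,-0.31,0.675],
    [0.19,-0.31,0.675],
    [0.19,-0.31,0.675],
    [0.19,-0.31,0.675],
  ],
  delta_rot=[
    [-0.004,0.003,0],
    [-0.004,0.003,0],
    [-0.004,0.003,0],
    [-0.004,0.003,0],
    [-0.004,0.003,0],
  ],
  gripper=[1,1,1,1,1],
)

```text
time: 33.65
tcp_pos: [0.6271, -0.115, 0.0988]
eef_rot: [0.706, 0.0, 0.708, 0.0]
contact_force: [0.4, -0.3, -0.0]
opening: 0.0448
```

```bash
python3 -c "
from h import *
goal([.6293,-.1157,.06])"
```

```text
t 33.65 tcp [ 0.6271 -0.115   0.0988] off [ 0.324 -0.006  0.019] rot [ 0.001 -0.007 -0.001] open 0.0448
```

>>> send_rows(
  offset=[
    [0.1,-0.006,0.018],
    [0.3,-0.006,0.018],
    [0.3,-0.006,0.018],
    [0.3,-0.006,0.018],
  ],
  delta_rot=[
    [0,-0.007,0],
    [0,-0.007,0],
    [0,-0.007,0],
    [0,-0.007,0],
  ],
  gripper=[1,1,1,1],
)

```text
time: 34.05
tcp_pos: [0.6282, -0.1153, 0.0624]
eef_rot: [0.706, 0.0, 0.708, 0.0]
contact_force: [-0.2, -0.1, -1.4]
opening: 0.0447
```

```bash
python3 -c "
from h import *
goal([.6293,-.1157,.041])"
```

```text
t 34.05 tcp [ 0.6282 -0.1153  0.0624] off [ 0.179 -0.004  0.01 ] rot [ 0.001 -0.004 -0.001] open 0.0447
```

>>> send_rows(
  offset=[
    [0.06,-0.004,0.009],
    [0.12,-0.004,0.009],
    [0.18,-0.004,0.009],
    [0.18,-0.004,0.009],
    [0.18,-0.004,0.009],
  ],
  delta_rot=[
    [0,-0.004,0],
    [0,-0.004,0],
    [0,-0.004,0],
    [0,-0.004,0],
    [0,-0.004,0],
  ],
  gripper=[1,1,1,1,1],
)

```text
time: 34.55
tcp_pos: [0.6291, -0.1157, 0.0406]
eef_rot: [0.707, 0.0, 0.707, 0.0]
contact_force: [0.0, 1.0, -0.8]
opening: 0.0447
```

```bash
python3 -c "
from h import *
goal([.6293,-.1157,.0398]);print(env.state()['contact_force'])"
```

```text
t 34.55 tcp [ 0.6291 -0.1157  0.0406] off [0.007 0.    0.002] rot [ 0.001 -0.001 -0.001] open 0.0447
[ 0.01208582  0.95833129 -0.77416682]
```

>>> send_rows(
  offset=[
    [0.008,0,0.001],
    [0.008,0,0.001],
    [0.008,0,0.001],
    [0.008,0,0.001],
    [0.008,0,0.001],
    [0.008,0,0.001],
    [0.008,0,0.001],
    [0.008,0,0.001],
  ],
  delta_rot=[
    [0,0,0],
    [0,0,0],
    [0,0,0],
    [0,0,0],
    [0,0,0],
    [0,0,0],
    [0,0,0],
    [0,0,0],
  ],
  gripper=[1,1,1,-1,-1,-1,-1,-1],
)

```text
time: 35.35
tcp_pos: [0.6292, -0.1158, 0.0397]
eef_rot: [0.707, 0.0, 0.707, 0.0]
contact_force: [0.7, 0.1, 0.3]
opening: 0.0812
```

>>> send_rows(
  offset=[
    [0,0,0],
    [-0.3,0,0],
    [-0.6,0,0],
    [-1,0,0],
    [-1,0,0],
    [-1,0,0],
  ],
  delta_rot=[
    [0,0,0],
    [0,0,0],
    [0,0,0],
    [0,0,0],
    [0,0,0],
    [0,0,0],
  ],
  gripper=[-1,-1,-1,-1,-1,-1],
)

```text
time: 35.95
tcp_pos: [0.63, -0.116, 0.1611]
eef_rot: [0.708, -0.0, 0.706, 0.0]
contact_force: [-0.5, 0.1, -1.2]
opening: 0.0879
```

>>> send_rows(
  offset=[
    [0,0.3,-0.5],
    [0,0.3,-0.5],
    [0,0.3,-0.5],
    [0,0.3,-0.5],
    [0,0.3,-0.5],
  ],
  delta_rot=[
    [0,0,0],
    [0,0,0],
    [0,0,0],
    [0,0,0],
    [0,0,0],
  ],
  gripper=[-1,-1,-1,-1,-1],
)

```text
time: 36.45
tcp_pos: [0.5709, -0.0805, 0.1605]
eef_rot: [0.708, -0.0, 0.706, 0.0]
contact_force: [0.7, 0.2, 0.6]
opening: 0.0877
```

Run:
```python
from h import *
from h import tip_of
wpic('f_wrist')
old={n:np.load(f"/tmp/{n}0.npz") for n in("scene","side")}
for n in("scene","side"):
    c=cam(n);p,d=get_image(n);cv2.imwrite(f"pics/f_{n}.png",p[:,:,::-1]);P=deproj(c,d)
    print(n)
    dx,dy=(.0035,-.0005) if n=="scene" else (.0003,-.0015)
    for nm,x,y,lo,hi in[("narrow",.6157,.1122,.083,.1),("mid",.6157,.1122,.055,.068),("wide",.6157,.1122,.029,.039),("rn",.6293,-.1157,.05,.064),("rw",.6293,-.1157,.028,.039)]:
        print(nm,end=" ");disc(P,x+dx,y+dy,.045,lo,hi)
    for k in("bead_bowl","steel_tray","hoop_stand"):
        r=tip_of(k,n);print(k,[(round(q["conf"],2),np.round(q["centre"],1)) for q in r[:1]])
    g=np.abs(p.astype(int)-old[n]["p"]).max(2)
    cv2.imwrite(f"pics/f_{n}_diff.png",np.clip(g*2,0,255).astype(np.uint8))
print(env.state()["time"],env.state()["opening"])
```

```text
scene
narrow n 119 enc [0.6188 0.111  0.0209] mid [0.6194 0.1115] mean [0.6183 0.1111 0.0899] ext [0.0383 0.0345 0.0125]
mid n 130 enc [0.6183 0.1119 0.0259] mid [0.6209 0.1116] mean [0.6274 0.1114 0.062 ] ext [0.0418 0.0483 0.0126]
wide n 153 enc [0.6196 0.1113 0.0335] mid [0.6262 0.1117] mean [0.6323 0.1117 0.0337] ext [0.0489 0.0628 0.0097]
rn n 156 enc [ 0.6318 -0.116   0.0249] mid [ 0.6322 -0.1161] mean [ 0.6333 -0.1162  0.0557] ext [0.0488 0.0455 0.0106]
rw n 159 enc [ 0.6326 -0.1162  0.0319] mid [ 0.6376 -0.116 ] mean [ 0.6448 -0.114   0.0333] ext [0.0536 0.0623 0.0101]
bead_bowl [(0.77, array([425.4, 267.7]))]
steel_tray [(0.73, array([316.8, 289.4]))]
hoop_stand [(0.73, array([180.6, 259.6]))]
side
narrow n 52 enc [0.6156 0.112  0.0191] mid [0.6132 0.112 ] mean [0.6114 0.1108 0.0907] ext [0.0292 0.0379 0.0118]
mid n 86 enc [0.6159 0.1096 0.0261] mid [0.6166 0.1088] mean [0.6116 0.0999 0.0628] ext [0.049  0.0501 0.0124]
wide n 96 enc [0.6168 0.1092 0.0329] mid [0.6174 0.1074] mean [0.6108 0.0953 0.0347] ext [0.0643 0.0602 0.0099]
rn n 170 enc [ 0.6287 -0.1173  0.0238] mid [ 0.6297 -0.1174] mean [ 0.6285 -0.1194  0.0566] ext [0.0442 0.0463 0.0105]
rw n 165 enc [ 0.6308 -0.1187  0.0334] mid [ 0.6309 -0.1193] mean [ 0.6225 -0.1305  0.034 ] ext [0.0645 0.0576 0.0108]
bead_bowl [(0.86, array([338.8, 170. ]))]
steel_tray [(0.65, array([402.4, 210.7]))]
hoop_stand [(0.68, array([457.5, 290.4]))]
36.9 0.08773131035116846
```

View pics/f_scene.png

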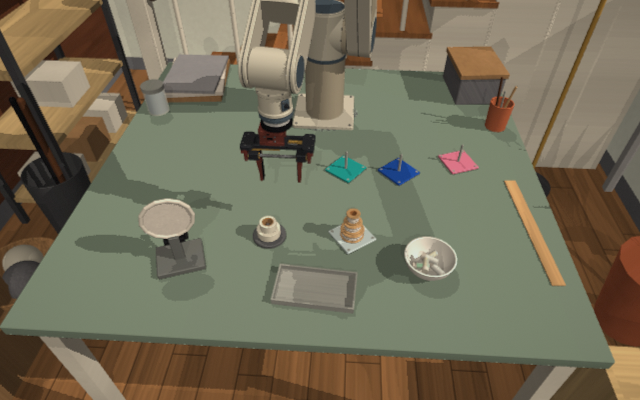

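View pics/f_side.png

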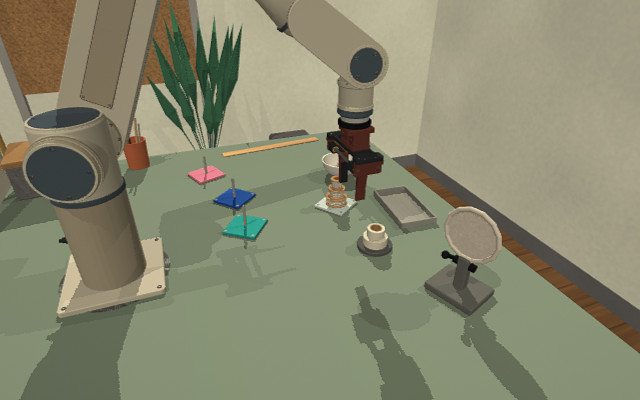

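Both views show the spool stack on the pale rack at (352,227) and both rolls on the holder at (268,232). The bystanders haven't moved, and the gripper is empty and clear. I'll hand in.

```bash
python3 -c "
from h import *
s=env.state();print(s['qd'].round(4),s['contact_force']);print(env.close_job())"
```

```text
[-0.0003 -0.0008  0.0018  0.0014 -0.0003 -0.0011] [0.54375139 0.66308046 0.31476863]
the job is handed in; nothing more can be done
None
```

The job is done and handed in at about 37 s. The wide, middle and narrow spools are stacked on the pale rack's pin, and the wide and narrow rolls are on the grey holder's peg. All five are released.

**Last checks:**
- **Wrist camera:** right after each release, the three spools and the wide roll measured within about 1 mm of their stand's axis. Their tops were at the expected heights (34, 62 and 92 mm for the spools, 34 mm for the wide roll).
- **Narrow roll:** I checked it only with the scene and side cameras, which put it on the peg's axis with its top at about 57–58 mm, as expected.
- **Camera disagreement:** the scene and side cameras differ from the wrist camera by 2–4 mm. That is about their calibration error, and well inside the 8 mm limit.
- **Bystanders:** the bowl, tray and hoop stand look unmoved. The network's points for them shifted by no more than about 4 pixels, which I take as detection noise.
- **Forces:** readings stayed under 10 N throughout. The gripper was open and clear of everything at the end.

No check failed.

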